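# Stow the baren in the hasped tool chest

## Task

Put the wooden baren away in the small plywood chest. First flip the steel hasp off its staple and swing it well round until it stands straight out from the chest front, clear of the lid; then raise the lid until it stands open by itself, leaning back on its stop, and set the baren down flat on the chest floor, right way up (do not drop it in). Leave the lid open, the hasp swung out, and the grey tin and the tape roll beside it where they are.

Things in the scene. Friction and masses are not known exactly. Their poses are not given: they have to be found in the camera images.
- chest: Plywood chest, fixed to the table: 170 mm deep (x), 260 mm wide (y), walls 90 mm high and 8 mm thick, floor 8 mm thick; inside 154 x 244 mm. With the lid shut its top is at 106 mm. Origin: centre of its underside on the table; z up, -x is its front (towards the robot, turned by up to 0.3 rad), +y its left. Hasp on the front at the right (-y), lid hinge along the far (+x) upper edge.
- chest_floor (a point): Centre of the chest's inner floor, 8 mm above the table.
- hasp (a joint): Swing of the steel hasp leaf about its upright hinge, rad: 0 shut (flat along the chest front, the lid's staple through its slot), grows as the free end swings out towards the robot, stop at 1.8 (just past straight out). Starts between 0 and 0.1. Light friction (0.03 N m) keeps it where it is left. While it is shut the staple catches in it and the lid cannot rise.
- hasp_hinge (a point): Point on the upright hinge line of the hasp, 70 mm above the table, 10 mm before the chest's front face, 65 mm to the right of the chest's middle. Its axes turn with the leaf: the leaf runs from here along its own -y; -x is the leaf's outer side, +x the side to push on (from behind).
- hasp_tab (a point): Middle of the hasp's pull tab, 89 mm from the hinge along the leaf. The leaf is 4 mm thick and 113 mm long; the slotted part is 36 mm high (52 to 88 mm above the table); the tab at the free end is 42 mm long, 60 mm high (52 to 112 mm above the table). Shut, the tab overhangs the chest's right side wall by about 45 mm, so that a finger can go down behind it, in the free space to the right of the chest, and push it towards the robot and on round its hinge.
- lid (a joint): Opening of the plywood lid, rad: 0 shut, grows as the front edge rises; stop at 1.8. Let go below about 1.35 it falls shut; beyond about 1.6 it falls back on its stop and stays; in between hinge friction may hold it. Mass 0.3 kg.
- lid_hinge (a point): Middle of the lid's hinge line, 90 mm above the table at the chest's far upper edge; the line runs along the chest's y.
- lid_pull (a point): Middle of the lid's steel pull, a T: round cross bar 18 mm thick and 44 mm long along the chest's y, on a 10 mm stem at its middle. It stands 32 mm before the lid's front edge, 98 mm above the table when shut, 202 mm from the hinge line, 50 mm to the left of the chest's middle. Pinched by its two ends it can turn between the fingers as the lid rises.
- baren: Wooden baren (hand printing pad): disc 103 mm across and 16 mm thick with an upright wooden bridge on top, 20 mm wide (x), 80 mm long (y), its top 43 mm above the underside. 0.14 kg. Origin: centre of the underside; z up. Lies to the left of the chest.
- solvent_tin: Plain grey tin, 69 mm across, 75 mm high, to the left of the chest (it and the baren may have swapped places); bystander. Origin: centre of the underside.
- tape_roll: Roll of tape lying flat, 106 mm across, 24 mm high, right of the chest; bystander. Origin: centre of the underside.
Not all that is in view belongs to the job. What is shaped like the baren but black or yellow is not meant.

How it is judged:
By the outcome, as a careful person would: the job done as asked, in the order asked, and still so for the second after the job is handed in, with the robot touching nothing.
It also fails if it takes over 70 s, if anything falls off the work surface, if the arm or the gripper's body presses on something with over 40 N, if the wrist force passes 120 N, or if a joint passes its speed limit or range.

## Robot

A 7-joint arm with a two-finger parallel gripper is mounted at the origin on a cart in front of the work surface, level with it; the furniture and walls round the work are solid. World frame = base frame: x ahead of the robot, y to its left, z up, the work surface at z = 0. Lengths are in m, angles in rad, forces in N, time in s.
With the tool pointing down it reaches from about 0.35 to 0.9 m from the base axis. Payload 8.1 kg.
Tool frame: the origin (TCP) lies between the finger pads; the fingertips stand 22 mm ahead of it and the grasp point (between the pads) lies 3 mm ahead of it; z points along the fingers, x is the direction in which the jaws open and shut, and the axes are right-handed (so a half turn about z gives the same grasp; the last joint's range is limited). The gripper opens to 92 mm and grips with 3 to 60 N. Pads are 19 mm wide; open, the fingers measure 130 mm over their backs; the gripper's body (75 mm by 190 mm) begins 47 mm behind the grasp point.
Start: joints at [1.227, 0.434, 0.025, 1.573, -0.012, 1.134, -0.075], TCP at [0.149, -0.607, 0.249] pointing down, gripper open.
Joint ranges: [-2.62, 2.62], [-0.44, 2.09], [-1.27, 1.32], [0.08, 2.57], [-1.32, 4.46], [0.12, 2], [-2.74, 2.74]. Speed limits (rad/s): [2.22, 2.22, 3.01, 3.01, 3.14, 3.14, 3.14].

## Interface

Orientations are given as a rotation vector (axis times angle).
In Python, from cell import arm, vision, order gives the robot as it stands.
- The arm moves only by the tool apply_moves, never from a script. Its argument "commands" is a list of rows, each a list of 6 numbers: the shift along the tool's x, y, z in cm, then the turn, a rotation vector about the tool's x, y, z in rad. A call has 1 to 5 rows; each row shifts and turns the commanded pose from where the row before left it, along the tool's axes as they then stand; what a row does not reach is not made up. A row lasts 1/10 s, in which the tool goes at most 50 mm and 8.59 degrees, less where a joint would pass 70% of its speed; a pose out of reach is approached as far as the arm can. A call with a gripper value outside its range is refused whole. "claw" is the closure, from -1 (fully open) to 1 (shut), so that 0 is half open, set as the call begins (left out, the last holds). The fingers move at their own pace and stop on an object; "newtons" is the grip in N (left out, the last holds). Time passes only in rows, so rows that do not move let the fingers close. It gives the time, the measured TCP pose, the force and the opening at its end, in the units of the state.
- arm.observe(): the state, without advancing time (a new reading comes with each control period).
- vision.get_image(name): name is "scene" or "top"; returns (picture, depth): 400x640x3 uint8, red, green, blue; 400x640 float32, m along the optical axis (not along the pixel's ray), 0 where there is no reading.
- vision.get_calibration(name): a dict with "K" (3x3 intrinsics, pixels), "R" (3x3) and "t" (3): a world point X has camera coordinates R X + t. Camera axes: x right, y down, z forward; pixel columns grow to the right and rows downward; lengths in m; the calibration is good to about 2 mm. A picture is of the moment at which its call begins. get_calibration takes no time and is no camera call.
- order.sign_off(): hands the job in, once; it reports no verdict.
The state is a dict: "clock": time; "joints": joint angles; "dq": joint speeds; "joint_efforts": joint torques, N m; "position": TCP position; "ee_rot": TCP orientation; "force": force on the tool from outside, world axes, zero at the start; "ft_torque": the same for the moment, N m; "width": opening from 0.0 (shut) to 1.0 (fully open).
Only numpy, scipy, OpenCV 4.12 (cv2) and the standard library are available. Lean on these libraries where they do the work, as an engineer would, in place of code of your own. Each camera call takes 0.05 s, during which the arm holds its last target.

## Working session

There is one attempt and no reset: what is moved stays moved. The work goes in short steps, Python scripts to look and compute and a tool call to move; the robot and the scene stay as the last step left them, time stands still between calls to the robot, and variables do not carry over. Pictures are saved under pics/ and viewed, and the job is handed in when it is done.

Besides the shell and the picture viewer there is one more tool, called after "Request:" in YAML: its name, and indented under it one key for each argument. apply_moves: Moves the arm, as the interface text tells. Its arguments: {"type":"object","properties":{"commands":{"type":"array","items":{"type":"array","items":{"type":"number"}}},"claw":{"type":"number"},"newtons":{"type":"number"}},"required":["commands"]}

```bash
ls; mkdir -p pics
python3 - <<'E'
from cell import arm, vision, order
import cv2,numpy as np
print(arm.observe())
for n in("scene","top"):
    p,d=vision.get_image(n); cv2.imwrite(f"pics/{n}0.png",p[:,:,::-1]); np.savez(f"{n}0.npz",p=p,d=d)
    c=vision.get_calibration(n); print(n,c)
E
```

```text
pics
{'clock': 0.0, 'joints': array([ 1.22738517,  0.43520708,  0.02494377,  1.57412354, -0.01158155,
        1.13400576, -0.07511718]), 'dq': array([ 0.00035218,  0.00112592,  0.00108899,  0.00013131,  0.00026629,
        0.00031397, -0.00053115]), 'joint_efforts': array([ 6.98481890e-04, -6.67847729e+01,  9.85446163e-01, -3.14455354e+01,
       -6.05588034e-02,  4.27313894e-02,  1.53761471e-04]), 'position': array([ 0.14889494, -0.60649546,  0.24794427]), 'ee_rot': array([-2.47145357e+00,  1.93806118e+00,  2.11183253e-03]), 'force': array([-0.80719144,  0.8131833 , -0.14567075]), 'ft_torque': array([-0.02285398,  0.01784127, -0.0173678 ]), 'width': 1.0000600391677061}
scene {'K': array([[372.97157601,   0.        , 324.27693335],
       [  0.        , 372.97157601, 201.85653476],
       [  0.        ,   0.        ,   1.        ]]), 'R': array([[-0.55754869, -0.83008294, -0.01008762],
       [-0.33828852,  0.23828442, -0.91037433],
       [ 0.75808992, -0.50416549, -0.4136627 ]]), 't': array([0.34818832, 0.27806483, 0.94421939])}
top {'K': array([[455.91791299,   0.        , 319.31198842],
       [  0.        , 455.91791299, 200.52032926],
       [  0.        ,   0.        ,   1.        ]]), 'R': array([[-0.00892128, -0.99995647,  0.00273215],
       [-0.97824644,  0.00816123, -0.20728552],
       [ 0.2072542 , -0.00452197, -0.97827667]]), 't': array([0.03003113, 0.58344457, 1.75070881])}
```

View pics/scene0.png

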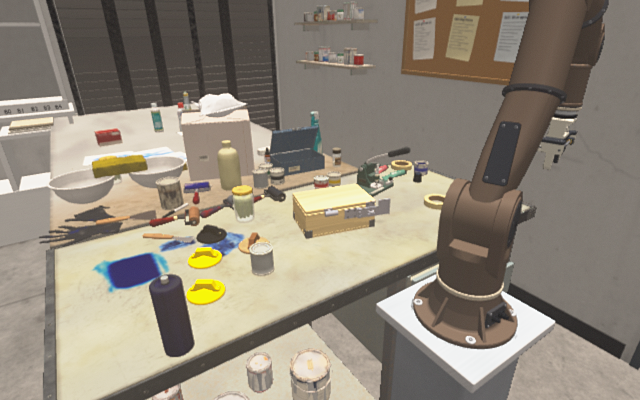

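View pics/top0.png

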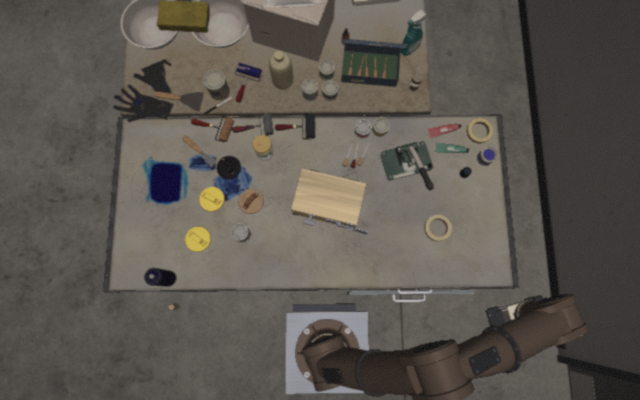

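The scene view has the chest at about (335,208) and the baren (brown) at (252,243). In the top view the chest is at (328,197), the baren at (250,202), the tin at (240,233) and the tape roll at (438,228). Next I'll look at enlarged crops.

```bash
cat > h.py <<'E'
import numpy as np,cv2
from cell import vision,arm,order
from scipy.spatial.transform import Rotation as Ro
C={n:vision.get_calibration(n) for n in("scene","top")}
def plane(n,u,v,z):
    c=C[n];r=c["R"].T@np.linalg.inv(c["K"])@np.array([u,v,1.]);o=-c["R"].T@c["t"]
    return o+r*(z-o[2])/r[2]
def cloud(n,d):
    c=C[n];v,u=np.mgrid[:400,:640];P=np.stack([u,v,np.ones_like(u)],-1)@np.linalg.inv(c["K"]).T*d[...,None]
    return (P-c["t"])@c["R"]
def proj(n,X):
    c=C[n];q=(np.atleast_2d(X)@c["R"].T+c["t"])@c["K"].T
    return q[:,:2]/q[:,2:]
def snap(n,name,box=None,s=1):
    p,d=vision.get_image(n);np.savez(name+".npz",p=p,d=d);crop(p,name,box,s);return p,d
def crop(p,name,box,s):
    q=p[:,:,::-1]
    if box: x0,y0,x1,y1=box;q=q[y0:y1,x0:x1]
    q=cv2.resize(q,None,fx=s,fy=s,interpolation=cv2.INTER_CUBIC);cv2.imwrite(f"pics/{name}.png",q)
E
python3 - <<'E'
from h import *
a=np.load("top0.npz");crop(a["p"],"t0c",(220,150,380,250),5)
b=np.load("scene0.npz");crop(b["p"],"s0c",(230,170,430,290),4)
P=cloud("top",a["d"])
for u,v in[(328,197),(300,195),(355,200),(250,202),(240,233),(438,217),(280,230)]:print(u,v,P[v,u].round(4))
# lid top pts
m=(abs(P[...,2]-.106)<.006)
m[:, :280]=0;m[:,380:]=0;m[:160]=0;m[240:]=0
r=cv2.minAreaRect((P[m][:,:2]).astype(np.float32));print(m.sum(),r,cv2.boxPoints(r))
E
```

```text
328 197 [ 0.5869 -0.0085  0.1104]
300 195 [0.5964 0.0999 0.1072]
355 200 [ 0.5735 -0.1125  0.1132]
250 202 [0.5847 0.3035 0.0388]
240 233 [0.4553 0.3352 0.0686]
438 217 [ 0.5207 -0.4543  0.0183]
280 230 [ 0.4767  0.1857 -0.0061]
2473 ((0.5695788264274597, -0.027263537049293518), (0.30289319157600403, 0.21242523193359375), 76.71067810058594) [[ 0.43139762 -0.15023972]
 [ 0.6381344  -0.19906956]
 [ 0.70776004  0.09571265]
 [ 0.50102323  0.14454249]]
```

View pics/t0c.png

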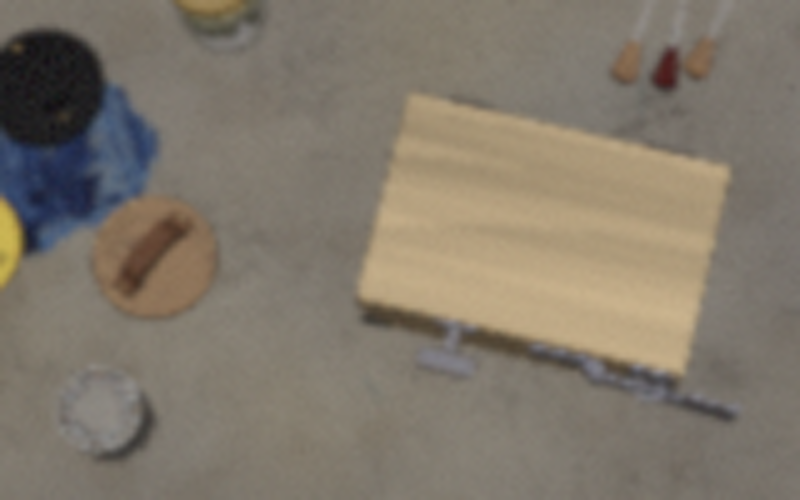

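View pics/s0c.png

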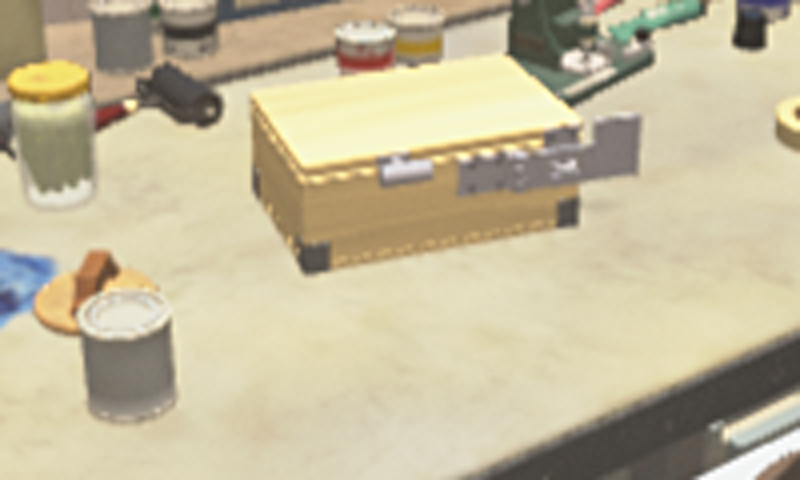

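Run:
```python
from h import *
from scipy.optimize import least_squares
f=lambda x,y:(220+(x+.5)/5-.5,150+(y+.5)/5-.5)
cs=[plane("top",*f(x,y),.106)[:2] for x,y in[(410,96),(728,168),(686,376),(360,300)]]
cs=np.array(cs);print(cs, np.linalg.norm(cs-np.roll(cs,-1,0),axis=1))
loc=np.array([[.085,.13],[.085,-.13],[-.085,-.13],[-.085,.13]])
def T(p,l):
    c,s=np.cos(p[2]),np.sin(p[2]);return l@np.array([[c,s],[-s,c]])+p[:2]
r=least_squares(lambda p:(T(p,loc)-cs).ravel(),[.57,-.02,-.2]);p=r.x;print(p,(T(p,loc)-cs).round(4))
# scene check: lid top corners in s0c (250,98),(510,57),(580,128),(305,168)
g=lambda x,y:(230+(x+.5)/4-.5,170+(y+.5)/4-.5)
c2=np.array([plane("scene",*g(x,y),.106)[:2] for x,y in[(250,98),(510,57),(582,126),(303,168)]])
r2=least_squares(lambda p:(T(p,loc)-c2).ravel(),p);print(c2,r2.x,(T(r2.x,loc)-c2).round(4))
for n,l,z in[("pull",[-.117,.05],.098),("hinge",[-.095,-.065],.07),("tab",[-.095,-.154],.11),("tabend",[-.095,-.178],.112)]:
    X=np.r_[T(p,np.array([l]))[0],z];print(n,X,"t0c",(proj("top",X)[0]-[220,150]+.5)*5,"s0c",(proj("scene",X)[0]-[230,170]+.5)*4)
# baren
print("bar disc", plane("top",*f(154,257),.016),"tin",plane("top",*f(102,411),.075))
b1,b2=plane("top",*f(128,285),.043),plane("top",*f(184,224),.043);print(b1,b2,(b1+b2)/2,np.linalg.norm(b1-b2))
print("tape",plane("top",438,228,.024))
```

```text
[[ 0.7021984   0.09368256]
 [ 0.64182215 -0.15464197]
 [ 0.47789509 -0.11756171]
 [ 0.53926935  0.13238263]] [0.25555892 0.16806852 0.25736933 0.16746215]
[ 0.59029625 -0.01153462 -0.23610709] [[ 0.0011  0.0013]
 [ 0.0007 -0.0032]
 [-0.0007 -0.0005]
 [-0.0012  0.0024]]
[[ 0.68967599  0.0976234 ]
 [ 0.63148137 -0.16090614]
 [ 0.46659331 -0.11033381]
 [ 0.53535668  0.1342045 ]] [ 0.58077684 -0.00985302 -0.25289364] [[ 0.0059 -0.0029]
 [-0.0009  0.0039]
 [-0.0006 -0.0041]
 [-0.0043  0.0031]]
pull [0.48823827 0.06444676 0.098     ] t0c [449.07178318 366.81210867] s0c [404.93199908 176.3459357 ]
hinge [ 0.48272716 -0.05250891  0.07      ] t0c [599.35143563 378.23036605] s0c [518.20700935 173.37832168]
tab [ 0.46190833 -0.13903969  0.11      ] t0c [715.61548046 396.17639355] s0c [610.93184685 116.4575132 ]
tabend [ 0.45629426 -0.16237383  0.112     ] t0c [746.6958814 402.8368341] s0c [635.06134688 110.35379349]
bar disc [0.59357974 0.3054324  0.016     ] tin [0.45910965 0.33423623 0.075     ]
[0.56512274 0.3216731  0.043     ] [0.61480394 0.2778604  0.043     ] [0.58996334 0.29976675 0.043     ] 0.06624028073924204
tape [ 0.47496799 -0.44996199  0.024     ]
```

```bash
cat >> h.py <<'E'
CH=np.array([.588,-.0115,-.24])
def cw(x,y,z):
    c,s=np.cos(CH[2]),np.sin(CH[2]);return np.array([CH[0]+c*x-s*y,CH[1]+s*x+c*y,z])
def down(yaw): # tool x at world angle yaw, z down
    return Ro.from_matrix(np.array([[np.cos(yaw),np.sin(yaw),0],[np.sin(yaw),-np.cos(yaw),0],[0,0,-1.]]))
def rows(way,o=None):
    """way: list of (pos,yaw,n). prints rows"""
    if o is None:o=arm.observe()
    p=np.array(o["position"]);R=Ro.from_rotvec(o["ee_rot"]);out=[]
    for q,y,n in way:
        G=down(y);d=(R.inv()*G).as_rotvec();st=(np.array(q)-p)/n;
        for i in range(n):
            r=np.r_[R.inv().apply(st)*100,d/n];r=np.r_[r[:3].round(2),r[3:].round(3)]
            out.append(r);p=p+R.apply(r[:3])/100;R=R*Ro.from_rotvec(r[3:])
        print("->",p.round(4),"max step",np.linalg.norm(out[-1][:3]).round(2),"rot",np.linalg.norm(out[-1][3:]).round(3))
        for r in out[-n:]:print((r+0.).tolist())
E
python3 - <<'E'
from h import *
a=np.load("top0.npz");b=np.load("scene0.npz")
o=arm.observe();x=Ro.from_rotvec(o["ee_rot"]).as_matrix();print(x.round(3))
rows([(cw(-.055,-.165,.23),CH[2],14)])
# overlay
L=[]
for n,z in(("top",a),("scene",b)):
    im=z["p"][:,:,::-1].copy();im=cv2.resize(im,None,fx=4,fy=4,interpolation=cv2.INTER_CUBIC)
    def ln(A,B,c):
        q=((proj(n,[A,B])+.5)*4-.5).round().astype(int);cv2.line(im,tuple(map(int,q[0])),tuple(map(int,q[1])),c,1)
    K=[(.085,.13),(.085,-.13),(-.085,-.13),(-.085,.13)]
    for i in range(4):
        for zz in(.106,0):ln(cw(*K[i],zz),cw(*K[(i+1)%4],zz),(0,0,255))
    ln(cw(-.095,-.065,.112),cw(-.095,-.178,.112),(0,255,0));ln(cw(-.095,-.178,.052),cw(-.095,-.178,.112),(0,255,0))
    ln(cw(-.117,.028,.098),cw(-.117,.072,.098),(255,0,0))
    q=proj(n,cw(0,0,.05))[0]*4;x0,y0=int(q[0])-300,int(q[1])-220
    cv2.imwrite(f"pics/ov_{n}.png",im[y0:y0+440,x0:x0+600])
E
```

```text
[[ 0.238 -0.971 -0.   ]
 [-0.971 -0.238  0.001]
 [-0.001  0.    -1.   ]]
-> [ 0.4955 -0.1589  0.2303] max step 4.05 rot 0.078
[-2.52, -3.17, 0.13, 0.0, 0.0, -0.078]
[-2.26, -3.35, 0.13, 0.0, 0.0, -0.078]
[-1.99, -3.52, 0.13, 0.0, 0.0, -0.078]
[-1.71, -3.66, 0.13, 0.0, 0.0, -0.078]
[-1.42, -3.79, 0.13, 0.0, 0.0, -0.078]
[-1.12, -3.89, 0.13, 0.0, 0.0, -0.078]
[-0.82, -3.96, 0.13, 0.0, 0.0, -0.078]
[-0.51, -4.01, 0.13, 0.0, 0.0, -0.078]
[-0.19, -4.04, 0.13, 0.0, 0.0, -0.078]
[0.12, -4.04, 0.13, 0.0, 0.0, -0.078]
[0.44, -4.02, 0.13, 0.0, 0.0, -0.078]
[0.75, -3.97, 0.13, 0.0, 0.0, -0.078]
[1.06, -3.9, 0.13, 0.0, 0.0, -0.078]
[1.36, -3.81, 0.13, 0.0, 0.0, -0.078]
```

View pics/ov_top.png

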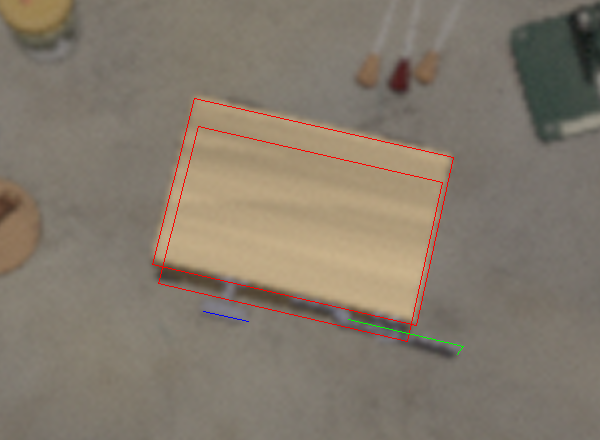

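View pics/ov_scene.png

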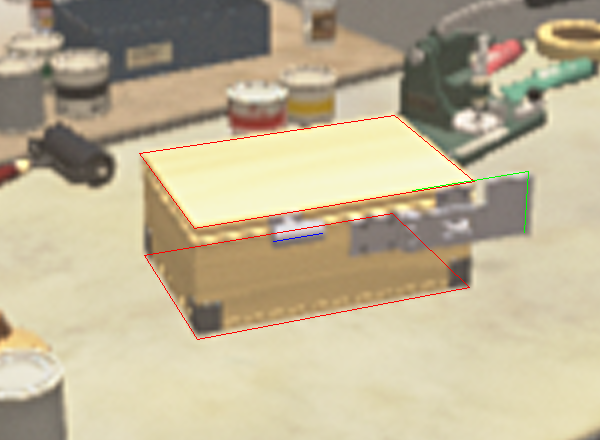

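The overlay fits the lid to within 1–2 px, with the chest at about (0.588, -0.0115), yaw -0.24. The hasp tab shows slightly open, at (455,352) in the top crop. I'll move over to it and close the gripper.

Request:
apply_moves:
  commands:
    - [-2.52,-3.17,0.13,0,0,-0.078]
    - [-2.26,-3.35,0.13,0,0,-0.078]
    - [-1.99,-3.52,0.13,0,0,-0.078]
    - [-1.71,-3.66,0.13,0,0,-0.078]
    - [-1.42,-3.79,0.13,0,0,-0.078]
  claw: 1
  newtons: 20

```text
clock: 0.6
position: [0.2735, -0.4455, 0.2419]
ee_rot: [-2.803, 1.418, 0.001]
force: [-0.5, 0.0, 0.7]
width: 0.614
```

Request:
apply_moves:
  commands:
    - [-1.12,-3.89,0.13,0,0,-0.078]
    - [-0.82,-3.96,0.13,0,0,-0.078]
    - [-0.51,-4.01,0.13,0,0,-0.078]
    - [-0.19,-4.04,0.13,0,0,-0.078]
    - [0.12,-4.04,0.13,0,0,-0.078]

```text
clock: 1.1
position: [0.3971, -0.2857, 0.2356]
ee_rot: [3.025, -0.849, -0.0]
force: [1.2, -1.1, -1.1]
width: 0.175
```

Request:
apply_moves:
  commands:
    - [0.44,-4.02,0.13,0,0,-0.078]
    - [0.75,-3.97,0.13,0,0,-0.078]
    - [1.06,-3.9,0.13,0,0,-0.078]
    - [1.36,-3.81,0.13,0,0,-0.078]
    - [0,0,0,0,0,0]

```text
clock: 1.6
position: [0.4984, -0.1536, 0.2304]
ee_rot: [-3.118, 0.357, -0.002]
force: [0.5, -0.6, -0.2]
width: 0.007
```

Run:
```python
from h import *
o=arm.observe();print(o["clock"],o["position"],o["width"],cw(-.055,-.165,.23),o["joints"].round(2))
rows([(cw(-.055,-.165,.135),CH[2],2)])
snap("scene","s1",(300,120,460,240),5)
```

```text
1.6 [ 0.49841659 -0.1535558   0.23043098] 0.0065782964852140555 [ 0.49535548 -0.15869712  0.23      ] [ 0.54  0.32 -0.44  1.82  0.15  1.03 -0.18]
-> [ 0.4954 -0.1587  0.135 ] max step 4.78 rot 0.006
[-0.1, 0.3, 4.77, -0.002, 0.0, 0.006]
[-0.09, 0.29, 4.77, -0.002, 0.0, 0.006]
```

View pics/s1.png

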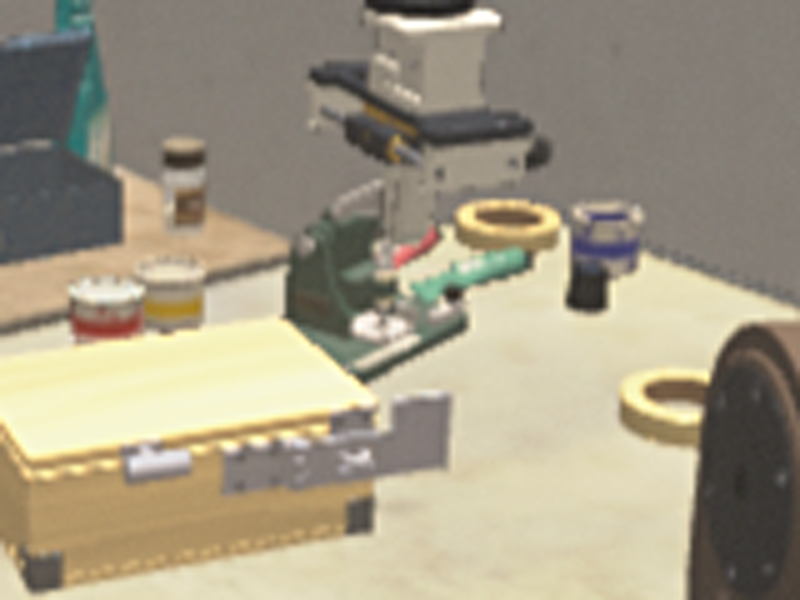

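The gripper is at the upper right above the tab, fingers closed. The tab sits at about (425,435) in the crop and is free behind. Descending part way.

Request:
apply_moves:
  commands:
    - [-0.1,0.3,4.0,0,0,0.006]
    - [-0.1,0.3,4.0,0,0,0.006]
    - [0,0,0,0,0,0]

```text
clock: 1.95
position: [0.4879, -0.1656, 0.1463]
ee_rot: [-3.116, 0.395, 0.014]
force: [-1.8, 0.1, -0.2]
width: 0.003
```

Run:
```python
from h import *
snap("top","t2",(300,160,400,260),6)
p,d=snap("scene","s2",(300,120,460,240),5)
o=arm.observe();print(o["clock"],o["position"],o["ee_rot"],cw(-.055,-.165,.1))
rows([(cw(-.055,-.165,.087),CH[2],2)])
```

```text
2.05 [ 0.49162152 -0.16523795  0.15079755] [-3.11675381e+00  3.93557150e-01  2.68024885e-03] [ 0.49535548 -0.15869712  0.1       ]
-> [ 0.4953 -0.1587  0.087 ] max step 3.21 rot 0.006
[0.1, -0.36, 3.19, 0.0, 0.001, -0.006]
[0.1, -0.36, 3.19, 0.0, 0.001, -0.006]
```

View pics/s2.png

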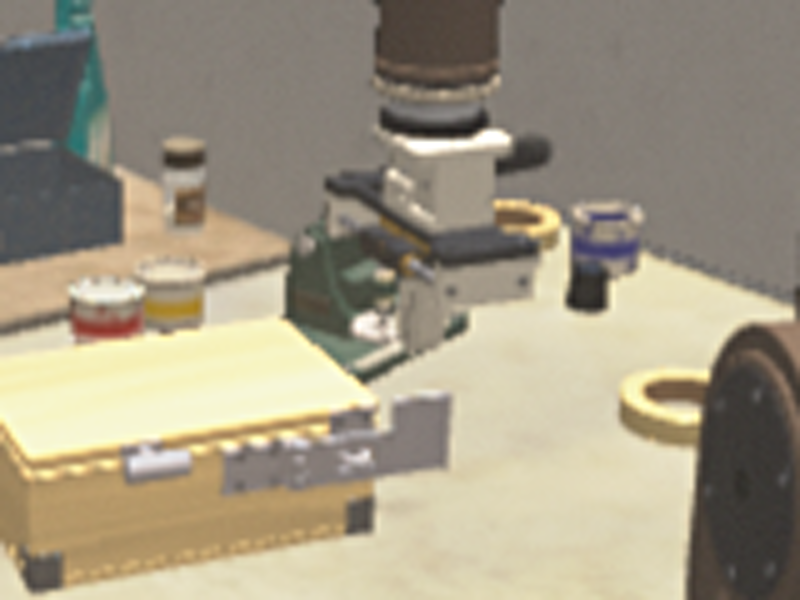

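View pics/t2.png

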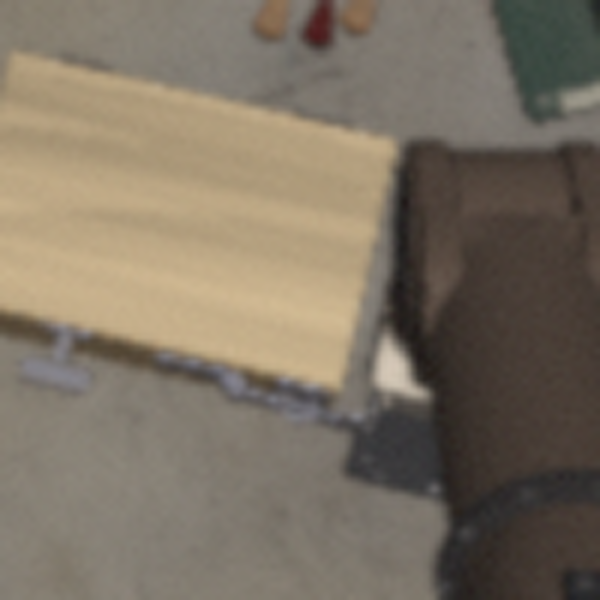

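The fingers (tip at about (425,340) in the scene crop) are above and behind the tab. The arm needs about 0.2 s to settle, so I'll add rest rows.

Request:
apply_moves:
  commands:
    - [0.1,-0.36,2.2,0,0,-0.006]
    - [0.1,-0.36,2.2,0,0,-0.006]
    - [0,0,2.0,0,0,0]
    - [0,0,0,0,0,0]
    - [0,0,0,0,0,0]

```text
clock: 2.55
position: [0.497, -0.1586, 0.0883]
ee_rot: [3.119, -0.374, 0.003]
force: [0.1, 0.1, 1.1]
width: 0.003
```

Run:
```python
from h import *
p,d=snap("scene","s3",(340,150,440,225),8)
o=arm.observe();print(o["clock"],o["position"],o["ee_rot"],o["force"],cw(-.055,-.165,.087))
def fc(th,r):
    ld=np.array([-np.sin(th),-np.cos(th)]);bn=np.array([np.cos(th),-np.sin(th)])
    h=.019*abs(np.cos(th))+.0095*abs(np.sin(th))+.002
    c=np.array([-.095,-.065])+r*ld+h*bn;return cw(*c,.087)
way=[(fc(th,.1-.012*th/1.6),CH[2],2) for th in np.r_[.05:1.66:8j]]
for w in way:print(w[0].round(3))
rows(way)
```

```text
2.6 [ 0.49717128 -0.15863092  0.08849363] [ 3.11872691 -0.37372626  0.00407187] [ 0.32071324 -0.44893384 -0.0130812 ] [ 0.49535548 -0.15869712  0.087     ]
[ 0.472 -0.154  0.087]
[ 0.451 -0.148  0.087]
[ 0.432 -0.138  0.087]
[ 0.414 -0.123  0.087]
[ 0.401 -0.104  0.087]
[ 0.392 -0.082  0.087]
[ 0.39  -0.057  0.087]
[ 0.393 -0.036  0.087]
-> [ 0.4723 -0.1536  0.087 ] max step 1.27 rot 0.001
[-1.27, 0.05, 0.07, 0.0, -0.001, 0.001]
[-1.27, 0.05, 0.07, 0.0, -0.001, 0.001]
-> [ 0.4515 -0.1483  0.087 ] max step 1.07 rot 0.0
[-1.07, -0.01, 0.0, 0.0, 0.0, 0.0]
[-1.07, -0.01, 0.0, 0.0, 0.0, 0.0]
-> [ 0.4317 -0.1383  0.087 ] max step 1.11 rot 0.0
[-1.08, -0.25, 0.0, 0.0, 0.0, 0.0]
[-1.08, -0.25, 0.0, 0.0, 0.0, 0.0]
-> [ 0.4144 -0.1233  0.087 ] max step 1.14 rot 0.0
[-1.02, -0.52, 0.0, 0.0, 0.0, 0.0]
[-1.02, -0.52, 0.0, 0.0, 0.0, 0.0]
-> [ 0.4008 -0.1041  0.087 ] max step 1.18 rot 0.0
[-0.89, -0.77, 0.0, 0.0, 0.0, 0.0]
[-0.89, -0.77, 0.0, 0.0, 0.0, 0.0]
-> [ 0.3923 -0.0815  0.087 ] max step 1.21 rot 0.0
[-0.68, -1.0, 0.0, 0.0, 0.0, 0.0]
[-0.68, -1.0, 0.0, 0.0, 0.0, 0.0]
-> [ 0.39   -0.0572  0.087 ] max step 1.22 rot 0.0
[-0.4, -1.15, 0.0, 0.0, 0.0, 0.0]
[-0.4, -1.15, 0.0, 0.0, 0.0, 0.0]
-> [ 0.3932 -0.0362  0.087 ] max step 1.06 rot 0.0
[-0.1, -1.06, 0.0, 0.0, 0.0, 0.0]
[-0.1, -1.06, 0.0, 0.0, 0.0, 0.0]
```

View pics/s3.png

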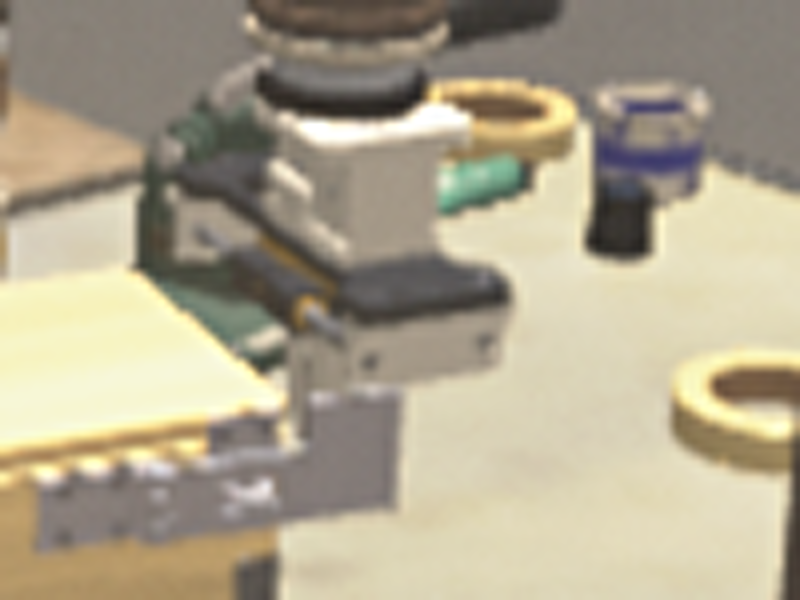

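The fingers are behind the tab: they disappear behind it at about (300,400), and the tab spans (305–400, 395–510). Now I'll push round.

Request:
apply_moves:
  commands:
    - [-1.27,0.05,0.1,0,0,0]
    - [-1.27,0.05,0.1,0,0,0]
    - [-1.07,0,0,0,0,0]
    - [-1.07,0,0,0,0,0]

```text
clock: 3.0
position: [0.4506, -0.1483, 0.0857]
ee_rot: [3.119, -0.374, 0.004]
force: [0.6, -0.9, 0.6]
width: 0.0
```

Request:
apply_moves:
  commands:
    - [-1.08,-0.25,0,0,0,0]
    - [-1.08,-0.25,0,0,0,0]
    - [-1.02,-0.52,0,0,0,0]
    - [-1.02,-0.52,0,0,0,0]

```text
clock: 3.4
position: [0.4124, -0.1226, 0.0846]
ee_rot: [-3.119, 0.373, -0.0]
force: [1.1, -0.2, 0.0]
width: 0.005
```

Request:
apply_moves:
  commands:
    - [-0.89,-0.77,0,0,0,0]
    - [-0.89,-0.77,0,0,0,0]
    - [-0.68,-1.0,0,0,0,0]
    - [-0.68,-1.0,0,0,0,0]
    - [0,0,0,0,0,0]

```text
clock: 3.9
position: [0.3904, -0.0797, 0.0846]
ee_rot: [-3.12, 0.369, 0.001]
force: [-0.5, 0.3, 0.8]
width: 0.004
```

Run:
```python
from h import *
p,d=snap("scene","s4",(330,150,450,240),6)
o=arm.observe();print(o["clock"],o["position"],o["force"])
```

```text
3.95 [ 0.39068499 -0.08057857  0.08457094] [-0.23053581  0.88208113 -0.20085125]
```

View pics/s4.png

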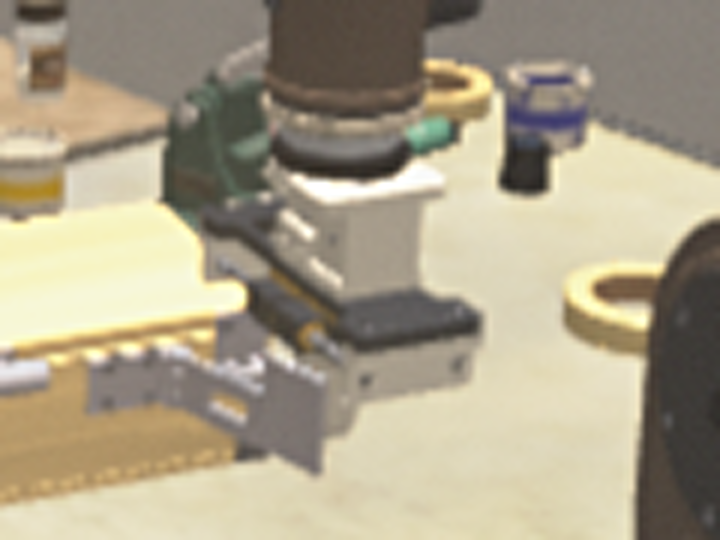

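The leaf has followed and stands at about 65–70° with its tab at (290,420). Continuing past straight out.

Request:
apply_moves:
  commands:
    - [-0.4,-1.15,-0.1,0,0,0]
    - [-0.4,-1.15,0,0,0,0]
    - [-0.1,-1.06,0,0,0,0]
    - [-0.1,-1.06,0,0,0,0]
    - [0,0,0,0,0,0]

```text
clock: 4.45
position: [0.3921, -0.0346, 0.0856]
ee_rot: [-3.119, 0.37, -0.001]
force: [0.1, 0.3, -0.9]
width: 0.004
```

Run:
```python
from h import *
p,d=snap("scene","s5",(310,150,430,240),6)
p,d=snap("top","t5",(300,170,400,270),6)
o=arm.observe();print(o["clock"],o["position"],o["force"])
```

```text
4.55 [ 0.39165723 -0.0359756   0.08546906] [-0.32865744 -1.23464777 -0.70259871]
```

View pics/s5.png

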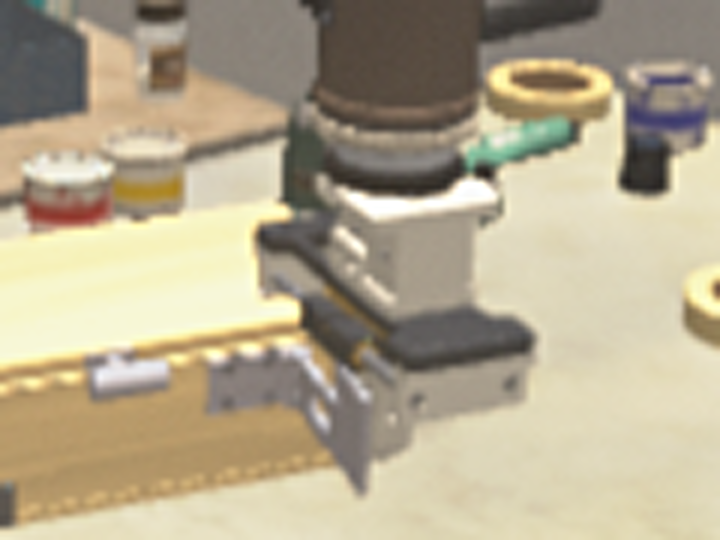

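View pics/t5.png

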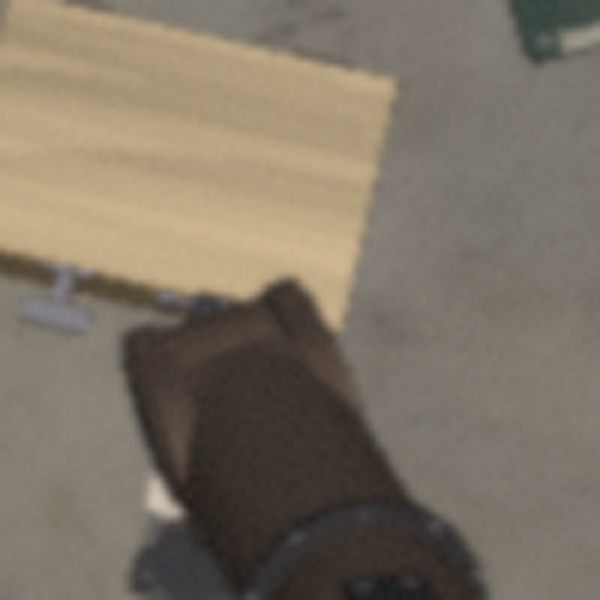

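The leaf now stands about straight out, with the tab at (350,430). I'll back off and rise, and triangulate the pull meanwhile.

Request:
apply_moves:
  commands:
    - [0,1.5,0,0,0,0]
    - [0,1.5,-1,0,0,0]
    - [0,0,-4,0,0,0]
    - [0,0,-4,0,0,0]
    - [0,0,-4,0,0,0]
  claw: -1

```text
clock: 5.05
position: [0.3838, -0.0658, 0.2169]
ee_rot: [-3.119, 0.375, 0.002]
force: [0.3, -0.9, -0.2]
width: 0.391
```

Run:
```python
from h import *
o=arm.observe();print(o["clock"],o["position"],o["joints"].round(2))
rows([(cw(-.117,.05,.21),CH[2]-np.pi/2,11)])
snap("scene","s6",(290,180,390,255),8)
a=np.load("t5.npz")["p"];crop(a,"t6",(295,205,345,240),15)
```

```text
5.05 [ 0.38383417 -0.06576796  0.21688394] [ 0.49  0.13 -0.5   2.11  0.07  0.92 -0.29]
-> [0.4863 0.0647 0.2102] max step 1.51 rot 0.143
[0.62, -1.37, 0.06, 0.0, 0.0, 0.143]
[0.42, -1.45, 0.06, 0.0, 0.0, 0.143]
[0.21, -1.49, 0.06, 0.0, 0.0, 0.143]
[0.0, -1.51, 0.06, 0.0, 0.0, 0.143]
[-0.22, -1.49, 0.06, 0.0, 0.0, 0.143]
[-0.43, -1.45, 0.06, 0.0, 0.0, 0.143]
[-0.63, -1.37, 0.06, 0.0, 0.0, 0.143]
[-0.82, -1.27, 0.06, 0.0, 0.0, 0.143]
[-0.99, -1.14, 0.06, 0.0, 0.0, 0.143]
[-1.14, -0.98, 0.06, 0.0, 0.0, 0.143]
[-1.27, -0.81, 0.06, 0.0, 0.0, 0.143]
```

View pics/s6.png

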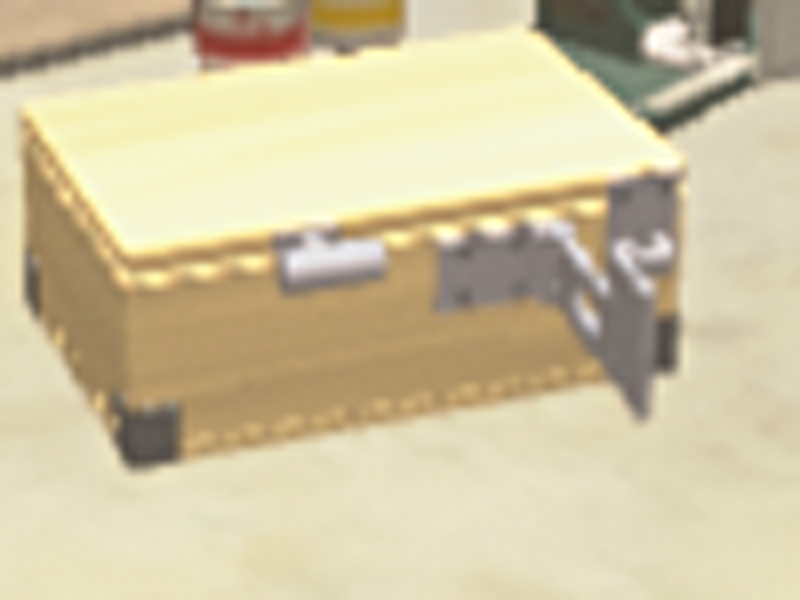

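View pics/t6.png

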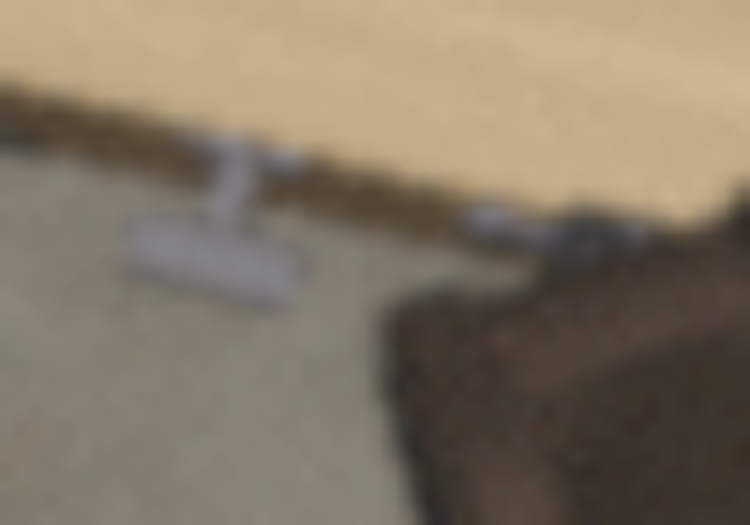

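In the scene crop the hasp stands out, its tab at (635,340), and the pull is centred at (333,264). In the top crop the pull is at (212,258). Triangulating.

Run:
```python
from h import *
f=lambda x,y,s,x0,y0:np.array([x0+(x+.5)/s-.5,y0+(y+.5)/s-.5])
us=f(333,264,8,290,180);ut=f(212,258,15,295,205)
X=cv2.triangulatePoints(*[C[n]["K"]@np.c_[C[n]["R"],C[n]["t"]] for n in("scene","top")],us.reshape(2,1),ut.reshape(2,1))
X=(X[:3]/X[3]).ravel();print(X,proj("scene",X)-us,proj("top",X)-ut,"model",cw(-.117,.05,.098))
print("top at .098",plane("top",*ut,.098),"scene at .098",plane("scene",*us,.098))
# hasp tab end edge: bottom (643,418), z=.052
for q,z in(((641,415),.052),((648,290),.112)):
    T=plane("scene",*f(*q,8,290,180),z);h=cw(-.095,-.065,z);d=T-h;c,s=np.cos(CH[2]),np.sin(CH[2])
    l=np.array([c*d[0]+s*d[1],-s*d[0]+c*d[1]]);print("tab end",T,l,np.linalg.norm(l),np.arctan2(-l[0],-l[1]))
```

```text
[0.49064889 0.06505618 0.10147925] [[-1.02126106 -0.12979417]] [[0.46948321 0.36647482]] model [0.48623859 0.06487811 0.098     ]
top at .098 [0.49266067 0.0669228  0.098     ] scene at .098 [0.49372659 0.05878145 0.098     ]
tab end [ 0.38306081 -0.01770628  0.052     ] [-0.10258997  0.01025703] 0.10310144628555744 1.670445956562875
tab end [ 0.37856448 -0.01439966  0.112     ] [-0.10774341  0.01240008] 0.10845462154511208 1.6853811369382796
```

Request:
apply_moves:
  commands:
    - [0.62,-1.37,0.06,0,0,0.143]
    - [0.42,-1.45,0.06,0,0,0.143]
    - [0.21,-1.49,0.06,0,0,0.143]
    - [0,-1.51,0.06,0,0,0.143]
    - [-0.22,-1.49,0.06,0,0,0.143]

```text
clock: 5.6
position: [0.4311, -0.0062, 0.2123]
ee_rot: [2.786, -1.451, -0.0]
force: [-0.7, -0.3, -0.3]
width: 0.871
```

Request:
apply_moves:
  commands:
    - [-0.43,-1.45,0.06,0,0,0.143]
    - [-0.63,-1.37,0.06,0,0,0.143]
    - [-0.82,-1.27,0.06,0,0,0.143]
    - [-0.99,-1.14,0.06,0,0,0.143]
    - [-1.14,-0.98,0.06,0,0,0.143]

```text
clock: 6.1
position: [0.4778, 0.0531, 0.2092]
ee_rot: [2.102, -2.334, -0.0]
force: [0.0, 0.5, -0.4]
width: 1.003
```

Request:
apply_moves:
  commands:
    - [-1.27,-0.81,0.06,0,0,0.143]
    - [0,0,0,0,0,0]
    - [0,0,0,0,0,0]

```text
clock: 6.4
position: [0.4864, 0.0646, 0.2086]
ee_rot: [1.944, -2.466, -0.0]
force: [-1.1, -0.0, 0.1]
width: 0.999
```

```bash
sed -i 's/^CH=.*/CH=np.array([.591,-.0115,-.24])/' h.py
python3 - <<'E'
from h import *
rows([((.490,.0645,.103),CH[2]-np.pi/2,4)])
E
```

```text
-> [0.49   0.0645 0.103 ] max step 2.64 rot 0.001
[-0.02, -0.09, 2.64, 0.0, 0.0, 0.001]
[-0.02, -0.09, 2.64, 0.0, 0.0, 0.001]
[-0.02, -0.09, 2.64, 0.0, 0.0, 0.001]
[-0.02, -0.09, 2.64, 0.0, 0.0, 0.001]
```

Request:
apply_moves:
  commands:
    - [-0.02,-0.09,2.64,0,0,0]
    - [-0.02,-0.09,2.64,0,0,0]
    - [-0.02,-0.09,2.64,0,0,0]
    - [-0.02,-0.09,2.64,0,0,0]
    - [0,0,0,0,0,0]

```text
clock: 6.9
position: [0.488, 0.0634, 0.1007]
ee_rot: [1.939, -2.465, -0.004]
force: [-0.6, 0.1, 0.4]
width: 0.999
```

Run:
```python
from h import *
snap("scene","s7",(280,140,400,230),6)
snap("top","t7",(290,180,370,250),8)
o=arm.observe();print(o["clock"],o["position"],o["force"])
```

```text
7.0 [0.49004285 0.06435721 0.10362961] [-0.37585839  0.19557704  0.99488335]
```

View pics/s7.png

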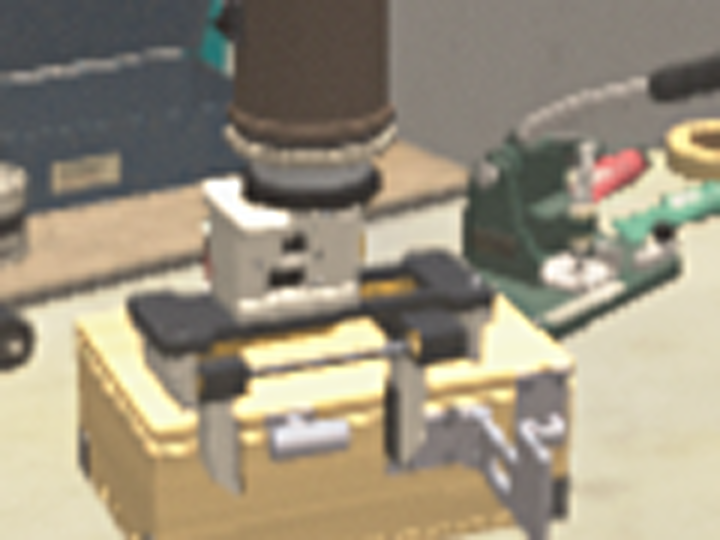

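View pics/t7.png

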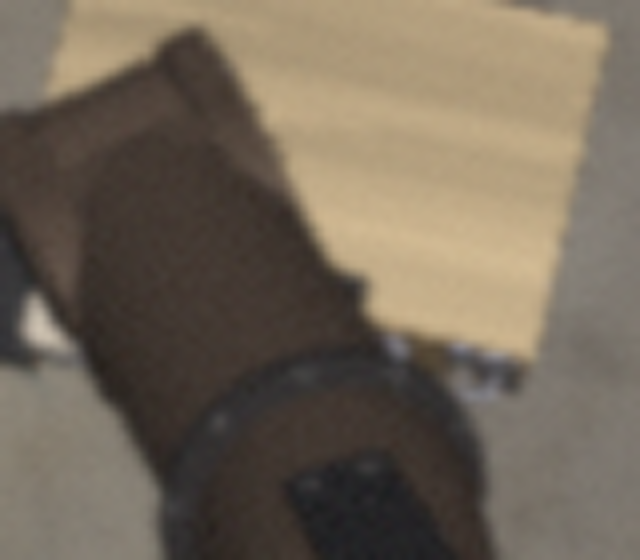

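The fingers straddle the pull: tips at (235,490) and (405,455), pull at (310,432). Closing.

Request:
apply_moves:
  commands:
    - [0,0,0.2,0,0,0]
    - [0,0,0,0,0,0]
    - [0,0,0,0,0,0]
    - [0,0,0,0,0,0]
    - [0,0,0,0,0,0]
  claw: 1
  newtons: 15

```text
clock: 7.5
position: [0.4907, 0.0652, 0.1016]
ee_rot: [-1.939, 2.471, -0.001]
force: [-0.0, 0.4, -0.3]
width: 0.612
```

Request:
apply_moves:
  commands:
    - [0,0,0,0,0,0]
    - [0,0,0,0,0,0]

```text
clock: 7.7
position: [0.4905, 0.0652, 0.1013]
ee_rot: [-1.939, 2.472, 0.0]
force: [0.2, -0.0, 1.2]
width: 0.478
```

Run:
```python
from h import *
o=arm.observe();print(o["clock"],o["position"],o["force"],o["width"]*92)
p0=o["position"];
r=.2022;a0=np.arctan2(.008,.202)
H=p0-np.array([0,0,.003]) ; c,s=np.cos(CH[2]),np.sin(CH[2]);dx=np.array([c,s,0])
way=[]
for th in np.r_[0:1.74:11j][1:]:
    q=p0+dx*(r*np.cos(a0)-r*np.cos(a0+th))+np.array([0,0,r*np.sin(a0+th)-r*np.sin(a0)])
    way.append((q,CH[2]-np.pi/2,2));print(th.round(2),q.round(3))
rows(way)
```

```text
7.7 [0.49051796 0.06524332 0.10134652] [ 0.17582397 -0.02447994  1.24346461] 43.998839105551546
0.17 [0.495 0.064 0.136]
0.35 [0.505 0.062 0.17 ]
0.52 [0.521 0.058 0.201]
0.7 [0.541 0.053 0.229]
0.87 [0.566 0.047 0.253]
1.04 [0.595 0.04  0.272]
1.22 [0.626 0.032 0.286]
1.39 [0.66  0.024 0.294]
1.57 [0.694 0.016 0.295]
1.74 [0.727 0.007 0.291]
-> [0.4948 0.0642 0.1361] max step 1.75 rot 0.0
[0.0, -0.22, -1.74, 0.0, 0.0, 0.0]
[0.0, -0.22, -1.74, 0.0, 0.0, 0.0]
-> [0.5049 0.0617 0.1697] max step 1.76 rot 0.0
[0.0, -0.52, -1.68, 0.0, 0.0, 0.0]
[0.0, -0.52, -1.68, 0.0, 0.0, 0.0]
-> [0.5204 0.0579 0.2009] max step 1.75 rot 0.0
[0.0, -0.8, -1.56, 0.0, 0.0, 0.0]
[0.0, -0.8, -1.56, 0.0, 0.0, 0.0]
-> [0.5412 0.0528 0.2289] max step 1.76 rot 0.0
[0.0, -1.07, -1.4, 0.0, 0.0, 0.0]
[0.0, -1.07, -1.4, 0.0, 0.0, 0.0]
-> [0.5661 0.0467 0.2529] max step 1.75 rot 0.0
[0.0, -1.28, -1.2, 0.0, 0.0, 0.0]
[0.0, -1.28, -1.2, 0.0, 0.0, 0.0]
-> [0.5948 0.0397 0.2719] max step 1.76 rot 0.0
[0.0, -1.48, -0.95, 0.0, 0.0, 0.0]
[0.0, -1.48, -0.95, 0.0, 0.0, 0.0]
-> [0.6263 0.032  0.2857] max step 1.76 rot 0.0
[0.0, -1.62, -0.69, 0.0, 0.0, 0.0]
[0.0, -1.62, -0.69, 0.0, 0.0, 0.0]
-> [0.6595 0.0238 0.2936] max step 1.75 rot 0.0
[0.0, -1.71, -0.39, 0.0, 0.0, 0.0]
[0.0, -1.71, -0.39, 0.0, 0.0, 0.0]
-> [0.6935 0.0155 0.2954] max step 1.75 rot 0.0
[0.0, -1.75, -0.09, 0.0, 0.0, 0.0]
[0.0, -1.75, -0.09, 0.0, 0.0, 0.0]
-> [0.7275 0.0072 0.2912] max step 1.76 rot 0.0
[0.0, -1.75, 0.21, 0.0, 0.0, 0.0]
[0.0, -1.75, 0.21, 0.0, 0.0, 0.0]
```

Gripped: the opening is 44 mm, the bar's length. Now raising along the arc.

Request:
apply_moves:
  commands:
    - [0,-0.22,-1.74,0,0,0]
    - [0,-0.22,-1.74,0,0,0]
    - [0,-0.52,-1.68,0,0,0]
    - [0,-0.52,-1.68,0,0,0]

```text
clock: 8.1
position: [0.5049, 0.0616, 0.1701]
ee_rot: [1.939, -2.471, -0.0]
force: [6.0, -1.2, -4.8]
width: 0.478
```

Request:
apply_moves:
  commands:
    - [0,-0.8,-1.56,0,0,0]
    - [0,-0.8,-1.56,0,0,0]
    - [0,-1.07,-1.4,0,0,0]
    - [0,-1.07,-1.4,0,0,0]

```text
clock: 8.5
position: [0.5409, 0.0525, 0.229]
ee_rot: [1.938, -2.471, -0.001]
force: [4.6, -1.3, -5.5]
width: 0.477
```

Run:
```python
from h import *
snap("scene","s8",(260,80,420,230),5)
o=arm.observe();print(o["clock"],o["position"],o["force"],o["width"]*92)
```

```text
8.55 [0.54321276 0.0520033  0.2313183 ] [-6.46116247 -1.9031875   9.07340229] 44.24688881761758
```

View pics/s8.png

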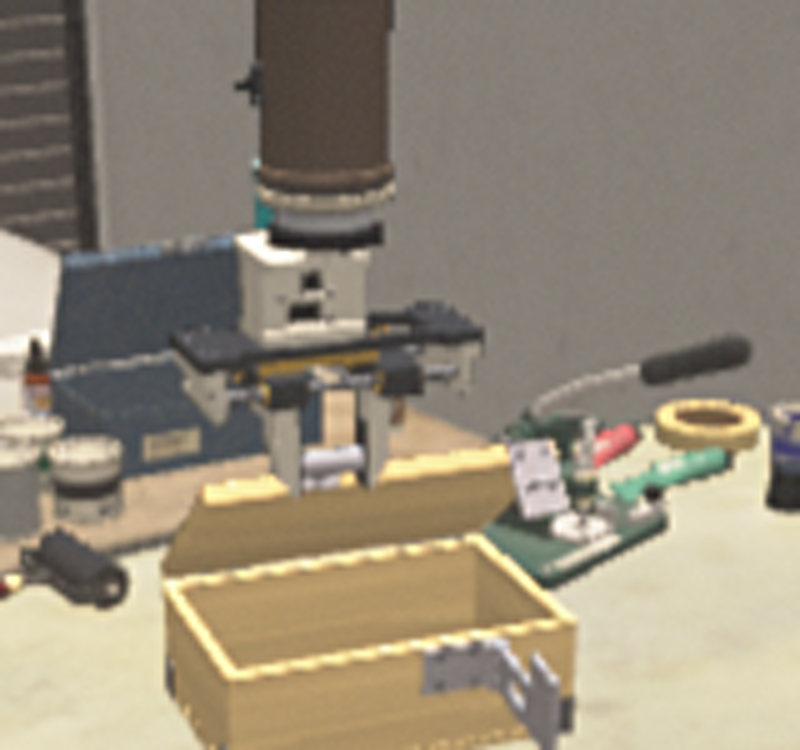

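The lid is rising with the pull held at (333,465), and the hasp still stands out. Continuing.

Request:
apply_moves:
  commands:
    - [0,-1.28,-1.2,0,0,0]
    - [0,-1.28,-1.2,0,0,0]
    - [0,-1.48,-0.95,0,0,0]
    - [0,-1.48,-0.95,0,0,0]

```text
clock: 8.95
position: [0.5943, 0.039, 0.2716]
ee_rot: [1.938, -2.47, -0.001]
force: [1.7, -1.7, -5.7]
width: 0.48
```

Request:
apply_moves:
  commands:
    - [0,-1.62,-0.69,0,0,0]
    - [0,-1.62,-0.69,0,0,0]
    - [0,-1.71,-0.39,0,0,0]
    - [0,-1.71,-0.39,0,0,0]

```text
clock: 9.35
position: [0.6594, 0.0226, 0.2932]
ee_rot: [1.937, -2.471, 0.0]
force: [-0.9, -2.0, -4.1]
width: 0.473
```

Request:
apply_moves:
  commands:
    - [0,-1.75,-0.09,0,0,0]
    - [0,-1.75,-0.09,0,0,0]
    - [0,-1.75,0.21,0,0,0]
    - [0,-1.75,0.21,0,0,0]
    - [0,0,0,0,0,0]

```text
clock: 9.85
position: [0.729, 0.0051, 0.2901]
ee_rot: [1.936, -2.473, 0.003]
force: [-0.2, -3.9, 2.1]
width: 0.477
```

Run:
```python
from h import *
snap("scene","s9",(260,80,420,230),5)
o=arm.observe();print(o["clock"],o["position"],o["force"],o["width"]*92)
```

```text
9.9 [0.72803699 0.00536863 0.29034626] [-0.61187819 -5.10034494  1.39643026] 43.81368630231938
```

View pics/s9.png

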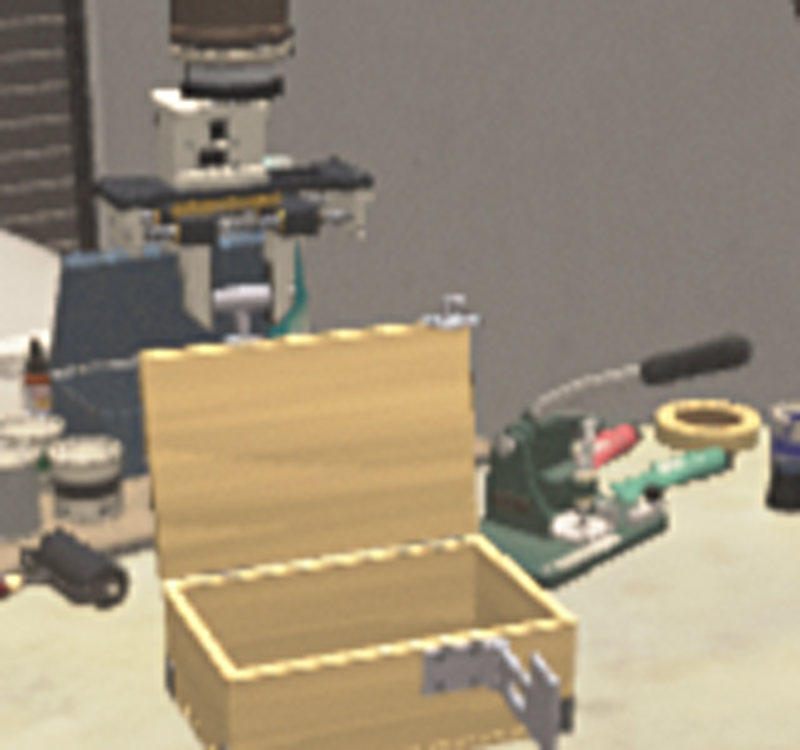

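The lid is up at about 1.74 rad. Releasing, then lifting straight up and back.

Request:
apply_moves:
  commands:
    - [0,0,0,0,0,0]
    - [0,0,0,0,0,0]
    - [0,0,0,0,0,0]
    - [0,0,0,0,0,0]
    - [0,0,-2,0,0,0]
  claw: -1

```text
clock: 10.4
position: [0.726, 0.0073, 0.3084]
ee_rot: [1.937, -2.468, -0.005]
force: [0.3, -0.1, 0.7]
width: 0.862
```

Request:
apply_moves:
  commands:
    - [0,0,-3,0,0,0]
    - [0,0,-3,0,0,0]
    - [0,3,-1,0,0,0]
    - [0,4,0,0,0,0]
    - [0,4,0,0,0,0]

```text
clock: 10.9
position: [0.6194, 0.034, 0.3813]
ee_rot: [-1.939, 2.471, -0.0]
force: [-0.5, -0.1, 0.7]
width: 0.999
```

Run:
```python
from h import *
p,d=snap("scene","s10",(220,120,420,270),4)
p,d=vision.get_image("top");np.savez("t10.npz",p=p,d=d);crop(p,"t10",(190,140,350,260),5)
o=arm.observe();print(o["clock"],o["position"],o["force"],o["width"]*92)
# lid angle from depth top? skip
```

```text
11.0 [0.61590528 0.03572503 0.38199127] [-1.38657727  0.54681535 -0.15326561] 92.15052725122243
```

View pics/s10.png

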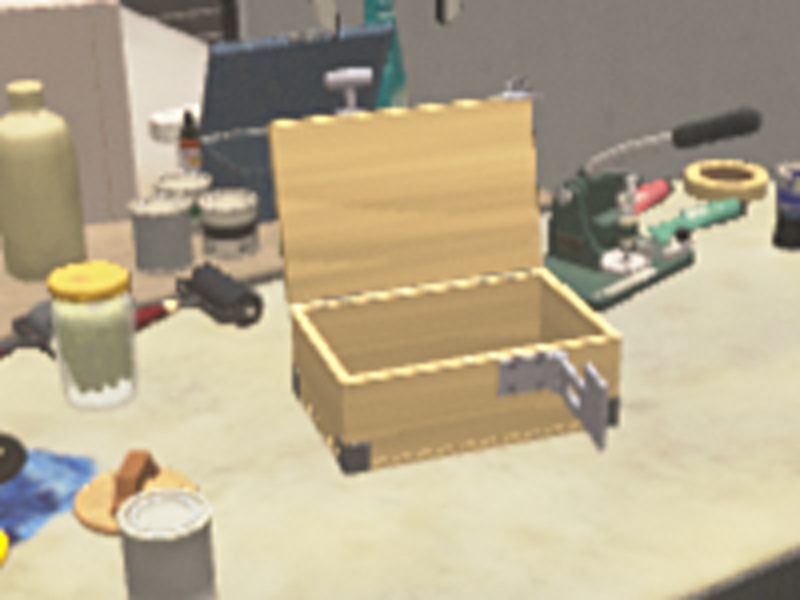

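View pics/t10.png

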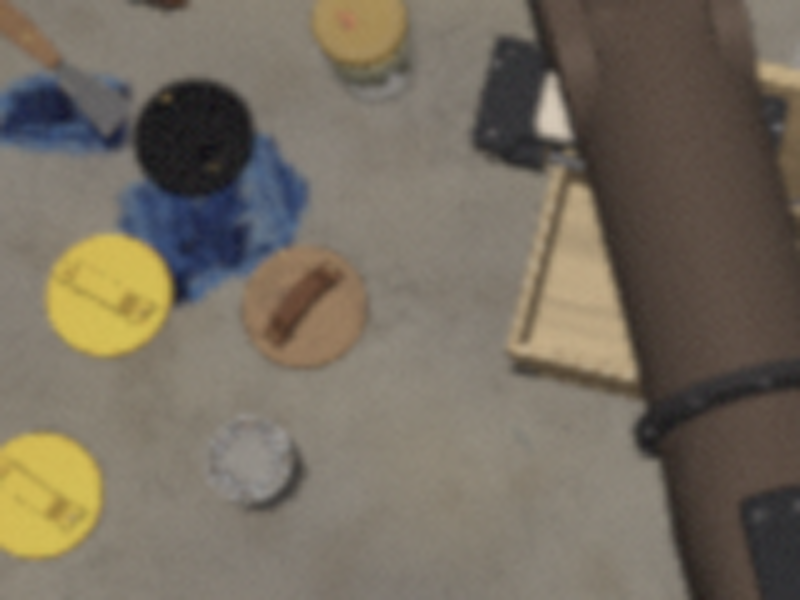

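The lid leans back open by itself, the hasp is out, and the chest is empty. In the top crop the baren disc is at (304,306), with its bridge running from about (272,338) to (338,270). Zooming for the bridge angle.

Run:
```python
from h import *
p=np.load("t10.npz")["p"];crop(p,"b10",(233,183,269,219),16)
p=np.load("s10.npz")["p"];crop(p,"b10s",(232,226,282,266),14)
```

```text
(no output)
```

View pics/b10.png

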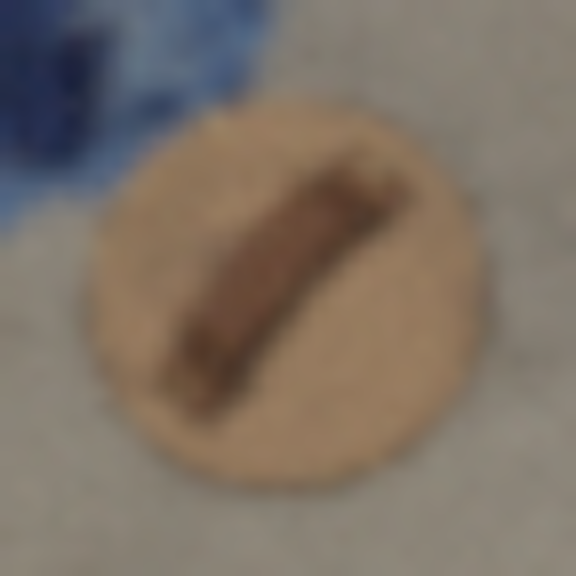

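View pics/b10s.png

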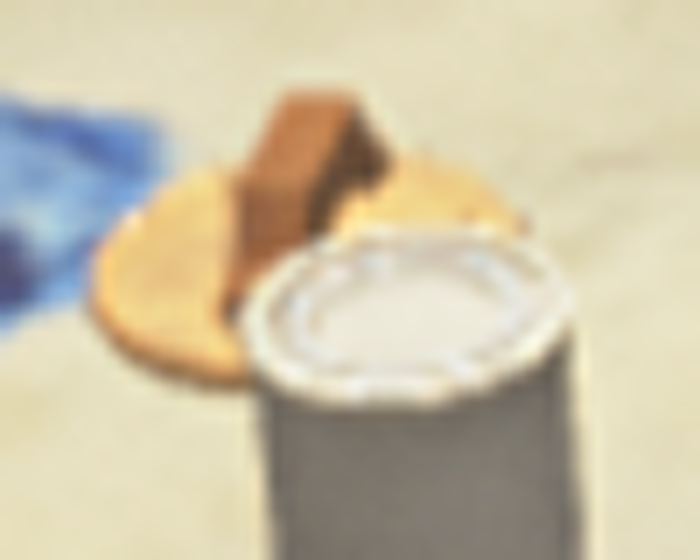

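Run:
```python
from h import *
f=lambda x,y:np.array([233+(x+.5)/16-.5,183+(y+.5)/16-.5])
e1=plane("top",*f(185,402),.018);e2=plane("top",*f(382,178),.018);d=e2-e1
dc=plane("top",*f(289,293),.016);tc=plane("top",*f(268,265),.043)
ang=np.arctan2(d[1],d[0]);print(e1,e2,np.linalg.norm(d),ang,dc,(e1+e2)/2,tc)
# jaw yaw candidates
o=arm.observe();print(o["joints"].round(2),o["position"],ang-np.pi/2,ang+np.pi/2)
q=(dc+(e1+e2)/2)/2
rows([((q[0],q[1],.30),ang-np.pi/2,8)])
```

```text
[0.56577689 0.33007693 0.018     ] [0.62359404 0.28131235 0.018     ] 0.07563601766016696 -0.700665969929716 [0.59422365 0.30465823 0.016     ] [0.59468546 0.30569464 0.018     ] [0.59571639 0.30605355 0.043     ]
[ 0.05  0.37 -0.28  1.35  0.1   1.43 -2.04] [0.61590528 0.03572503 0.38199127] -2.2714622967246125 0.8701303568651806
-> [0.5945 0.3052 0.2997] max step 3.53 rot 0.058
[-3.21, 1.05, 1.03, 0.0, 0.0, 0.058]
[-3.15, 1.23, 1.03, 0.0, 0.0, 0.058]
[-3.07, 1.41, 1.03, 0.0, 0.0, 0.058]
[-2.98, 1.59, 1.03, 0.0, 0.0, 0.058]
[-2.88, 1.76, 1.03, 0.0, 0.0, 0.058]
[-2.78, 1.92, 1.03, 0.0, 0.0, 0.058]
[-2.66, 2.08, 1.03, 0.0, 0.0, 0.058]
[-2.54, 2.23, 1.03, 0.0, 0.0, 0.058]
```

Run:
```python
from h import *
rows([((.5945,.3052,.30),.870,19)])
```

```text
-> [0.5943 0.3052 0.3004] max step 1.48 rot 0.141
[-1.35, 0.44, 0.43, 0.0, 0.0, -0.141]
[-1.4, 0.25, 0.43, 0.0, 0.0, -0.141]
[-1.42, 0.05, 0.43, 0.0, 0.0, -0.141]
[-1.41, -0.15, 0.43, 0.0, 0.0, -0.141]
[-1.38, -0.35, 0.43, 0.0, 0.0, -0.141]
[-1.32, -0.54, 0.43, 0.0, 0.0, -0.141]
[-1.23, -0.72, 0.43, 0.0, 0.0, -0.141]
[-1.11, -0.89, 0.43, 0.0, 0.0, -0.141]
[-0.98, -1.03, 0.43, 0.0, 0.0, -0.141]
[-0.82, -1.16, 0.43, 0.0, 0.0, -0.141]
[-0.65, -1.26, 0.43, 0.0, 0.0, -0.141]
[-0.47, -1.34, 0.43, 0.0, 0.0, -0.141]
[-0.27, -1.4, 0.43, 0.0, 0.0, -0.141]
[-0.08, -1.42, 0.43, 0.0, 0.0, -0.141]
[0.13, -1.42, 0.43, 0.0, 0.0, -0.141]
[0.32, -1.39, 0.43, 0.0, 0.0, -0.141]
[0.51, -1.33, 0.43, 0.0, 0.0, -0.141]
[0.7, -1.24, 0.43, 0.0, 0.0, -0.141]
[0.86, -1.13, 0.43, 0.0, 0.0, -0.141]
```

Request:
apply_moves:
  commands:
    - [-1.35,0.44,0.43,0,0,-0.141]
    - [-1.4,0.25,0.43,0,0,-0.141]
    - [-1.42,0.05,0.43,0,0,-0.141]
    - [-1.41,-0.15,0.43,0,0,-0.141]
    - [-1.38,-0.35,0.43,0,0,-0.141]

```text
clock: 11.5
position: [0.6155, 0.1047, 0.3596]
ee_rot: [-2.678, 1.642, -0.0]
force: [-0.1, 0.2, 0.1]
width: 1.0
```

Request:
apply_moves:
  commands:
    - [-1.32,-0.54,0.43,0,0,-0.141]
    - [-1.23,-0.72,0.43,0,0,-0.141]
    - [-1.11,-0.89,0.43,0,0,-0.141]
    - [-0.98,-1.03,0.43,0,0,-0.141]
    - [-0.82,-1.16,0.43,0,0,-0.141]

```text
clock: 12.0
position: [0.6102, 0.1757, 0.338]
ee_rot: [-3.08, 0.617, -0.0]
force: [0.1, -1.1, -0.1]
width: 0.996
```

Request:
apply_moves:
  commands:
    - [-0.65,-1.26,0.43,0,0,-0.141]
    - [-0.47,-1.34,0.43,0,0,-0.141]
    - [-0.27,-1.4,0.43,0,0,-0.141]
    - [-0.08,-1.42,0.43,0,0,-0.141]
    - [0.13,-1.42,0.43,0,0,-0.141]

```text
clock: 12.5
position: [0.6049, 0.2466, 0.3165]
ee_rot: [-3.104, -0.484, -0.0]
force: [0.7, -0.0, -0.5]
width: 1.0
```

Request:
apply_moves:
  commands:
    - [0.32,-1.39,0.43,0,0,-0.141]
    - [0.51,-1.33,0.43,0,0,-0.141]
    - [0.7,-1.24,0.43,0,0,-0.141]
    - [0.86,-1.13,0.43,0,0,-0.141]
    - [0,0,0,0,0,0]

```text
clock: 13.0
position: [0.5995, 0.3047, 0.2986]
ee_rot: [-2.846, -1.327, 0.002]
force: [-0.6, -0.1, 0.3]
width: 1.0
```

Request:
apply_moves:
  commands:
    - [0,0,4,0,0,0]
    - [0,0,4,0,0,0]
    - [0,0,4,0,0,0]
    - [0,0,4,0,0,0]
    - [0,0,0,0,0,0]

```text
clock: 13.5
position: [0.5987, 0.2992, 0.1341]
ee_rot: [2.851, 1.313, -0.014]
force: [-0.4, -1.5, 0.1]
width: 0.996
```

Run:
```python
from h import *
snap("scene","s11",(200,140,320,290),4)
o=arm.observe();print(o["clock"],o["position"],o["joints"].round(2))
rows([((.5945,.3052,.038),.870,5)])
```

```text
13.55 [0.59981193 0.30085721 0.13764938] [-0.07  0.75 -0.8   1.52  0.57  1.13 -0.13]
-> [0.5943 0.3053 0.0382] max step 1.99 rot 0.001
[0.01, -0.14, 1.99, 0.0, 0.001, -0.001]
[0.0, -0.14, 1.99, 0.0, 0.001, -0.001]
[0.0, -0.14, 1.99, 0.0, 0.001, -0.001]
[0.0, -0.14, 1.99, 0.0, 0.001, -0.001]
[0.0, -0.14, 1.99, 0.0, 0.001, -0.001]
```

View pics/s11.png

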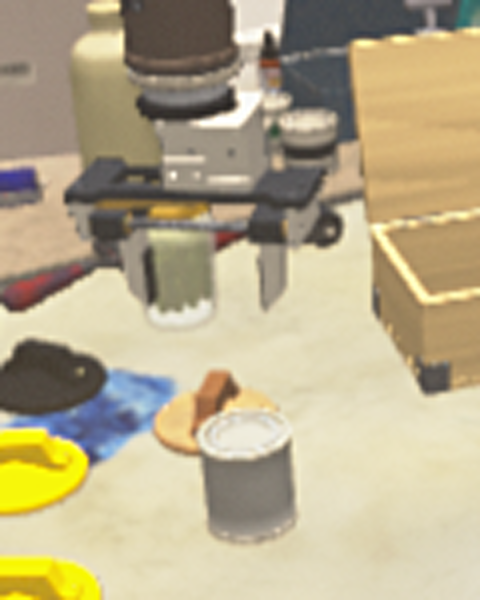

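The gripper is above the baren, with the jaws across the bridge at (215,395). Descending.

Request:
apply_moves:
  commands:
    - [0,-0.3,3,0,0,0]
    - [0,-0.3,3,0,0,0]
    - [0,0,1.5,0,0,0]
    - [0,0,0,0,0,0]
    - [0,0,0,0,0,0]

```text
clock: 14.05
position: [0.5968, 0.3072, 0.0664]
ee_rot: [-2.851, -1.319, -0.003]
force: [1.1, 0.0, -0.3]
width: 0.997
```

Run:
```python
from h import *
snap("scene","s12",(220,170,300,270),7)
o=arm.observe();print(o["clock"],o["position"],o["force"])
rows([((.5945,.3052,.042),.870,2)])
```

```text
14.1 [0.59689988 0.30743577 0.06672184] [-0.08945578 -0.29285784  1.345159  ]
-> [0.5945 0.3051 0.0419] max step 1.25 rot 0.002
[-0.17, -0.02, 1.24, 0.0, -0.001, -0.002]
[-0.17, -0.02, 1.24, 0.0, -0.001, -0.002]
```

View pics/s12.png

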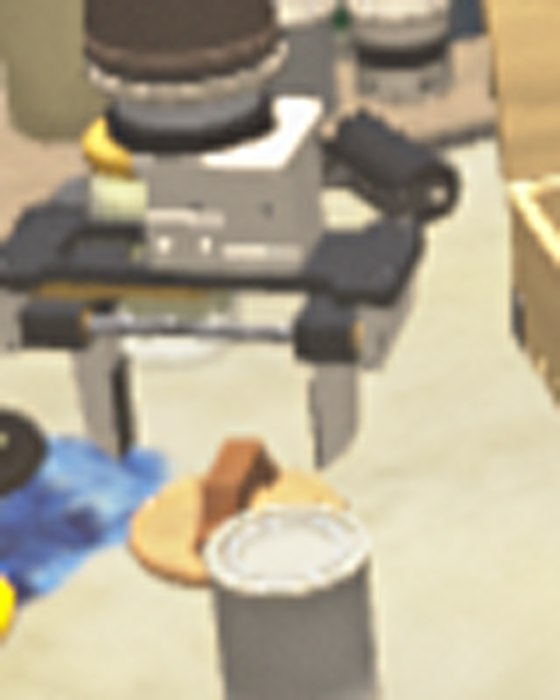

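The bridge (235,475) lies between the finger tips at (120,455) and (335,460). Going down the last bit.

Request:
apply_moves:
  commands:
    - [-0.17,0,1.25,0,0,0]
    - [-0.17,0,1.15,0,0,0]
    - [0,0,0,0,0,0]
    - [0,0,0,0,0,0]

```text
clock: 14.5
position: [0.5932, 0.3037, 0.0399]
ee_rot: [2.85, 1.321, -0.002]
force: [-0.1, -0.4, 0.3]
width: 1.002
```

Request:
apply_moves:
  commands:
    - [0,0,0,0,0,0]
    - [0,0,0,0,0,0]
    - [0,0,0,0,0,0]
    - [0,0,0,0,0,0]
    - [0,0,0,0,0,0]
  claw: 1
  newtons: 25

```text
clock: 15.0
position: [0.5936, 0.3041, 0.0405]
ee_rot: [2.85, 1.321, 0.0]
force: [-0.9, 0.1, 0.1]
width: 0.617
```

Request:
apply_moves:
  commands:
    - [0,0,0,0,0,0]
    - [0,0,0,0,0,0]
    - [0,0,0,0,0,0]
    - [0,0,0,0,0,0]
    - [0,0,0,0,0,0]

```text
clock: 15.5
position: [0.5935, 0.3041, 0.0404]
ee_rot: [-2.85, -1.321, -0.0]
force: [0.6, 0.2, -0.2]
width: 0.205
```

Run:
```python
from h import *
snap("scene","s13",(220,190,300,270),7)
o=arm.observe();print(o["clock"],o["position"],o["force"],o["width"]*92)
```

```text
15.55 [0.59353428 0.30412857 0.04042228] [-0.36003137  0.42075656 -0.70395192] 18.90750038720153
```

View pics/s13.png

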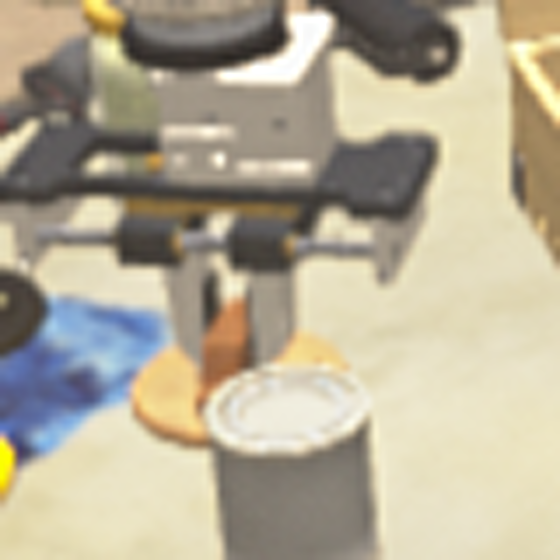

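The jaws are on the bridge (opening about 19 mm, bridge at (225,340)). Lifting.

Request:
apply_moves:
  commands:
    - [0,0,0,0,0,0]
    - [0,0,-1,0,0,0]
    - [0,0,-3,0,0,0]
    - [0,0,-4,0,0,0]
    - [0,0,-4,0,0,0]

```text
clock: 16.05
position: [0.5929, 0.3039, 0.1619]
ee_rot: [-2.85, -1.321, 0.002]
force: [0.8, 0.9, -1.9]
width: 0.207
```

Request:
apply_moves:
  commands:
    - [0,0,-4,0,0,0]
    - [0,0,0,0,0,0]
    - [0,0,0,0,0,0]

```text
clock: 16.35
position: [0.5937, 0.3043, 0.2018]
ee_rot: [2.85, 1.321, 0.003]
force: [-0.5, -0.7, -1.7]
width: 0.204
```

Run:
```python
from h import *
snap("scene","s14",(200,120,320,260),5)
o=arm.observe();print(o["clock"],o["position"],o["force"],o["width"]*92)
print(cw(-.012,0,.2),CH[2]+np.pi/2)
rows([(cw(-.012,0,.2),CH[2]+np.pi/2,10)])
```

```text
16.4 [0.59325399 0.30363156 0.20025564] [ 0.44295134  0.17176837 -1.95236852] 19.04829402900168
[ 0.57934394 -0.00864757  0.2       ] 1.3307963267948966
-> [ 0.5794 -0.0086  0.2005] max step 3.12 rot 0.046
[-2.47, 1.91, 0.0, 0.0, 0.0, -0.046]
[-2.56, 1.8, 0.0, 0.0, 0.0, -0.046]
[-2.64, 1.68, 0.0, 0.0, 0.0, -0.046]
[-2.71, 1.55, 0.0, 0.0, 0.0, -0.046]
[-2.78, 1.43, 0.0, 0.0, 0.0, -0.046]
[-2.84, 1.3, 0.0, 0.0, 0.0, -0.046]
[-2.9, 1.17, 0.0, 0.0, 0.0, -0.046]
[-2.95, 1.03, 0.0, 0.0, 0.0, -0.046]
[-3.0, 0.89, 0.0, 0.0, 0.0, -0.046]
[-3.03, 0.76, 0.0, 0.0, 0.0, -0.046]
```

View pics/s14.png

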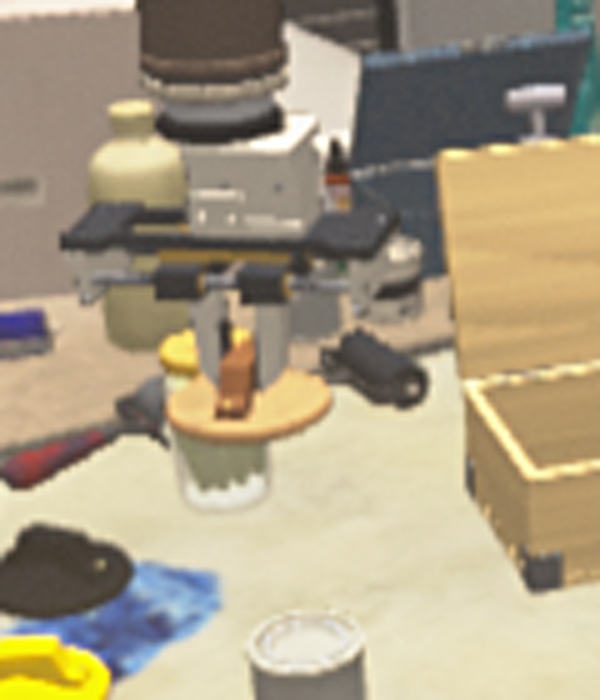

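The baren hangs level at (250,405). Carrying it over the chest and turning so the jaws run along the chest's y.

Request:
apply_moves:
  commands:
    - [-2.47,1.91,0,0,0,-0.046]
    - [-2.56,1.8,0,0,0,-0.046]
    - [-2.64,1.68,0,0,0,-0.046]
    - [-2.71,1.55,0,0,0,-0.046]
    - [-2.78,1.43,0,0,0,-0.046]

```text
clock: 16.9
position: [0.5855, 0.1461, 0.1986]
ee_rot: [-2.678, -1.642, 0.005]
force: [-0.0, -0.6, -1.5]
width: 0.207
```

Request:
apply_moves:
  commands:
    - [-2.84,1.3,0,0,0,-0.046]
    - [-2.9,1.17,0,0,0,-0.046]
    - [-2.95,1.03,0,0,0,-0.046]
    - [-3.0,0.89,0,0,0,-0.046]
    - [-3.03,0.76,0,0,0,-0.046]

```text
clock: 17.4
position: [0.5785, -0.0099, 0.1988]
ee_rot: [-2.471, -1.937, 0.004]
force: [1.5, -0.7, -1.4]
width: 0.207
```

Request:
apply_moves:
  commands:
    - [0,0,0,0,0,0]
    - [0,0,0,0,0,0]
    - [0,0,0,0,0,0]

```text
clock: 17.7
position: [0.5791, -0.0072, 0.1998]
ee_rot: [-2.472, -1.936, 0.001]
force: [-1.0, -0.3, -1.5]
width: 0.206
```

Run:
```python
from h import *
snap("scene","s15",(260,90,420,240),5)
snap("top","t15",(270,150,390,250),6)
o=arm.observe();print(o["clock"],o["position"],o["force"],o["width"]*92)
rows([(cw(-.012,0,.08),CH[2]+np.pi/2,6)])
```

```text
17.8 [ 0.5793433  -0.00680258  0.20018038] [ 0.32751764 -0.32529275 -1.8970764 ] 19.031026326105486
-> [ 0.5794 -0.0086  0.0802] max step 2.0 rot 0.0
[-0.03, 0.01, 2.0, 0.0, 0.0, 0.0]
[-0.03, 0.01, 2.0, 0.0, 0.0, 0.0]
[-0.03, 0.01, 2.0, 0.0, 0.0, 0.0]
[-0.03, 0.01, 2.0, 0.0, 0.0, 0.0]
[-0.03, 0.01, 2.0, 0.0, 0.0, 0.0]
[-0.03, 0.01, 2.0, 0.0, 0.0, 0.0]
```

View pics/s15.png

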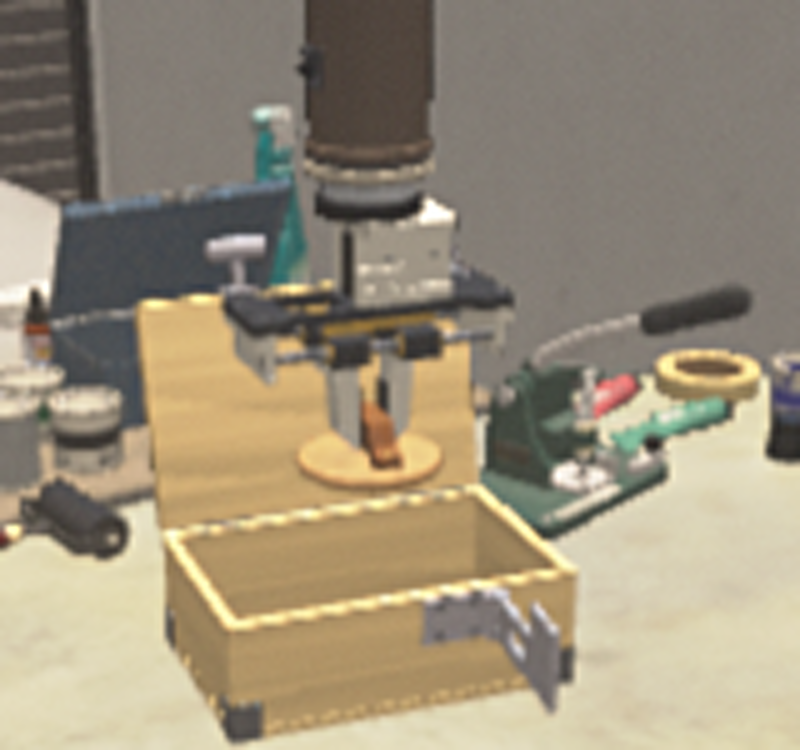

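View pics/t15.png

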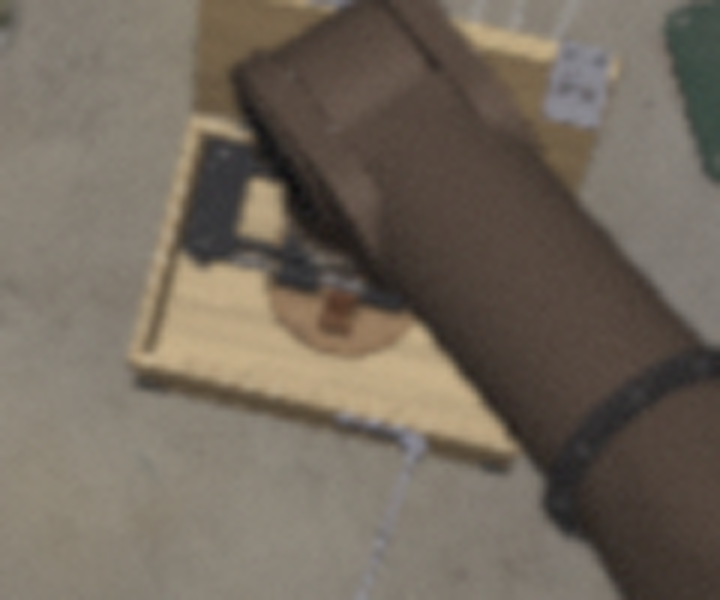

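The baren is over the chest opening, which is clear on all sides. The lid stays back and the hasp stands straight out at (390,520) in the top view. Lowering.

Request:
apply_moves:
  commands:
    - [0,0,2.5,0,0,0]
    - [0,0,2.5,0,0,0]
    - [0,0,2.5,0,0,0]
    - [0,0,2.5,0,0,0]
    - [0,0,0,0,0,0]

```text
clock: 18.3
position: [0.5776, -0.0078, 0.0975]
ee_rot: [-2.47, -1.936, 0.007]
force: [-0.2, 0.7, -1.4]
width: 0.208
```

Request:
apply_moves:
  commands:
    - [0,0,1.5,0,0,0]
    - [0,0,1.5,0,0,0]
    - [0,0,1,0,0,0]
    - [0,0,0,0,0,0]
    - [0,0,0,0,0,0]

```text
clock: 18.8
position: [0.5797, -0.0081, 0.0605]
ee_rot: [-2.474, -1.936, -0.0]
force: [0.3, 0.2, -0.8]
width: 0.204
```

Run:
```python
from h import *
snap("scene","s16",(260,90,420,240),5)
o=arm.observe();print(o["clock"],o["position"],o["force"],o["width"]*92,o["ee_rot"])
```

```text
18.85 [ 0.57997301 -0.00802652  0.06086599] [-0.1022093  -1.0351477  -1.93242673] 19.070890673467805 [2.47392946e+00 1.93588247e+00 9.52841628e-04]
```

View pics/s16.png

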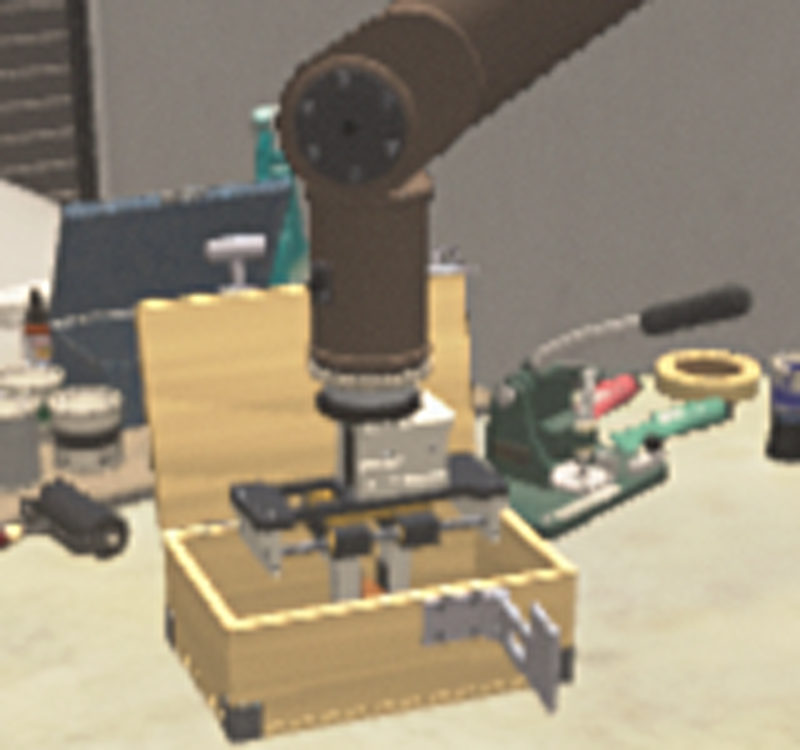

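The baren is inside the chest with the gripper between the walls and free of the lid. Easing the last 12 mm down.

Request:
apply_moves:
  commands:
    - [0,0,0.5,0,0,0]
    - [0,0,0.4,0,0,0]
    - [0,0,0.2,0,0,0]
    - [0,0,0,0,0,0]
    - [0,0,0,0,0,0]

```text
clock: 19.35
position: [0.5796, -0.0082, 0.0494]
ee_rot: [-2.474, -1.936, 0.0]
force: [-0.4, -0.9, -0.7]
width: 0.204
```

Request:
apply_moves:
  commands:
    - [0,0,0.1,0,0,0]
    - [0,0,0.05,0,0,0]
    - [0,0,0,0,0,0]
    - [0,0,0,0,0,0]

```text
clock: 19.75
position: [0.5798, -0.0082, 0.0483]
ee_rot: [2.474, 1.936, 0.0]
force: [-2.1, -1.0, 5.3]
width: 0.202
```

Run:
```python
from h import *
o=arm.observe();print(o["clock"],o["position"],o["force"],o["width"]*92,o["ee_rot"])
```

```text
19.75 [ 0.57979099 -0.0082115   0.04834255] [-2.11500992 -1.02988598  5.27889409] 18.56028657305929 [2.47390184e+00 1.93558518e+00 3.37700317e-04]
```

It touched down at TCP z 0.0483, where 0.0484 was expected, with 5 N. Releasing and withdrawing straight up.

Request:
apply_moves:
  commands:
    - [0,0,0,0,0,0]
    - [0,0,0,0,0,0]
    - [0,0,0,0,0,0]
    - [0,0,0,0,0,0]
    - [0,0,0,0,0,0]
  claw: 0

```text
clock: 20.25
position: [0.5796, -0.0082, 0.0478]
ee_rot: [-2.474, -1.936, 0.0]
force: [-1.1, -0.3, -0.1]
width: 0.495
```

Request:
apply_moves:
  commands:
    - [0,0,-1,0,0,0]
    - [0,0,-2,0,0,0]
    - [0,0,-3,0,0,0]
    - [0,0,-4,0,0,0]
    - [0,0,-4,0,0,0]

```text
clock: 20.75
position: [0.5792, -0.0079, 0.1899]
ee_rot: [-2.473, -1.936, 0.0]
force: [1.1, 0.0, 0.0]
width: 0.502
```

Request:
apply_moves:
  commands:
    - [0,0,-4,0,0,0]
    - [0,0,-4,0,0,0]
    - [0,0,-4,0,0,0]
    - [0,0,-2,0,0,0]
    - [0,0,0,0,0,0]

```text
clock: 21.25
position: [0.5806, -0.007, 0.332]
ee_rot: [2.471, 1.935, 0.007]
force: [0.1, -0.0, -0.0]
width: 0.502
```

Run:
```python
from h import *
snap("scene","s17",(220,120,420,270),4)
o=arm.observe();print(o["clock"],o["position"],o["force"])
q=o["position"]+np.array([-.1,.25,0.0])
rows([(q,CH[2]+np.pi/2,8)])
```

```text
21.3 [ 0.57993521 -0.0076556   0.32972751] [-0.36581813 -0.40010201  0.0127341 ]
-> [0.4802 0.242  0.3294] max step 3.36 rot 0.0
[2.73, -1.96, 0.0, 0.0, 0.0, 0.0]
[2.73, -1.96, 0.0, 0.0, 0.0, 0.0]
[2.73, -1.96, 0.0, 0.0, 0.0, 0.0]
[2.73, -1.96, 0.0, 0.0, 0.0, 0.0]
[2.73, -1.96, 0.0, 0.0, 0.0, 0.0]
[2.73, -1.96, 0.0, 0.0, 0.0, 0.0]
[2.73, -1.96, 0.0, 0.0, 0.0, 0.0]
[2.73, -1.96, 0.0, 0.0, 0.0, 0.0]
```

View pics/s17.png

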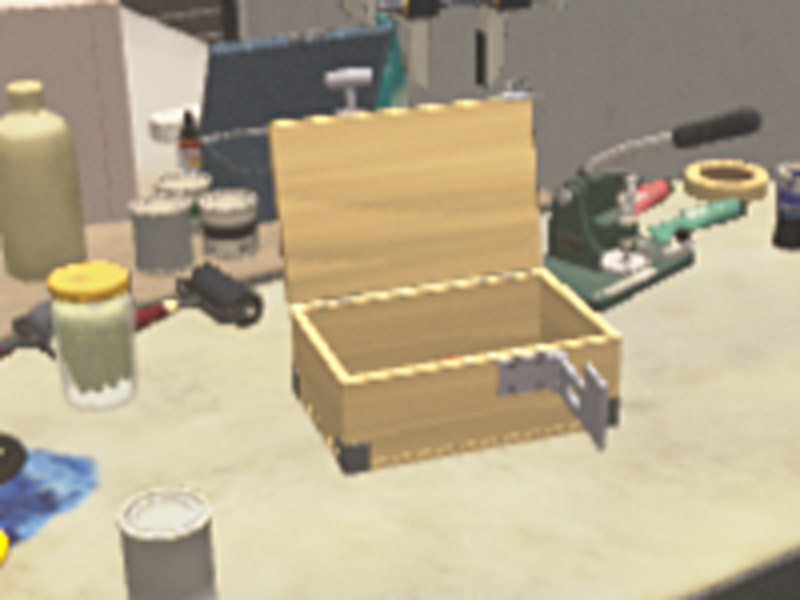

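The lid is open, the hasp is out, and the tip of the bridge just shows at (450,357). I'll move the arm aside to check from above.

Request:
apply_moves:
  commands:
    - [2.7,-2.0,0,0,0,0]
    - [2.7,-2.0,0,0,0,0]
    - [2.7,-2.0,0,0,0,0]
    - [2.7,-2.0,0,0,0,0]
    - [2.7,-2.0,0,0,0,0]

```text
clock: 21.8
position: [0.5137, 0.1475, 0.3267]
ee_rot: [-2.474, -1.936, 0.003]
force: [0.2, -0.0, 0.4]
width: 0.5
```

Request:
apply_moves:
  commands:
    - [2.7,-2.0,0,0,0,0]
    - [2.7,-2.0,0,0,0,0]
    - [2.7,-2.0,0,0,0,0]
    - [2.7,-2.0,0,0,0,0]
    - [0,0,0,0,0,0]

```text
clock: 22.3
position: [0.4598, 0.2751, 0.3275]
ee_rot: [-2.465, -1.944, 0.001]
force: [-0.2, 0.3, -0.2]
width: 0.5
```

Run:
```python
from h import *
p,d=snap("top","t18",(225,150,385,260),5)
P=cloud("top",d)
a=np.load("top0.npz")
o=arm.observe();print(o["clock"],o["position"],o["force"])
f=lambda x,y:(225+(x+.5)/5-.5,150+(y+.5)/5-.5)
```

```text
22.35 [0.46133446 0.27279843 0.32714999] [ 0.04825446 -0.10834021 -0.12401908]
```

View pics/t18.png

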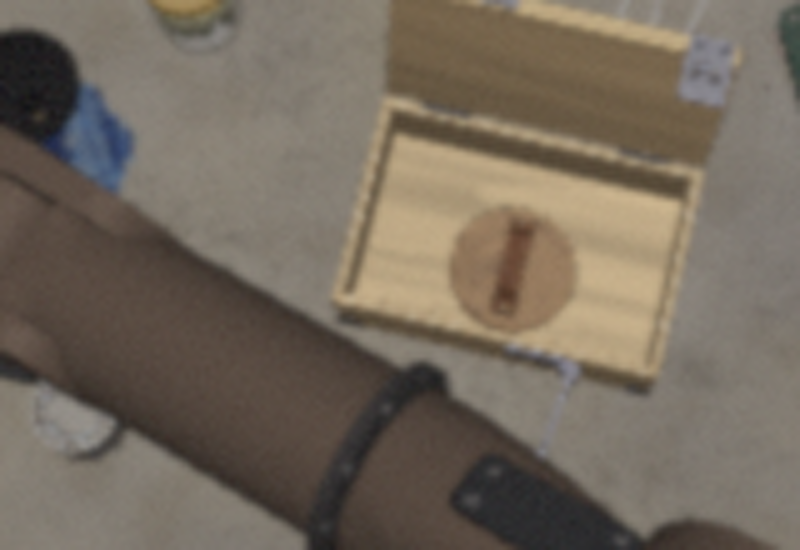

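The baren lies flat in the chest, centred at (513,268), with its bridge up. The hasp points straight out at (560,410) and the lid is open. A quick before/after check of the tin and tape roll, then I'll hand in.

Run:
```python
from h import *
f=np.load("t18.npz")["p"].astype(int);a=np.load("top0.npz")["p"].astype(int)
s=np.load("s17.npz")["p"].astype(int);b=np.load("scene0.npz")["p"].astype(int)
D=lambda x,y,u0,v0,u1,v1:abs(x-y)[v0:v1,u0:u1].mean()
print("tape top",D(f,a,420,212,458,244),"ref",D(f,a,200,100,240,120))
print("tin scene",D(s,b,250,243,276,275),"tape scene",D(s,b,420,190,440,210))
o=arm.observe();print(o["clock"],abs(o["dq"]).max())
print(order.sign_off())
```

```text
tape top 7.23218201754386 ref 5.23875
tin scene 2.2083333333333335 tape scene 1.2741666666666667
22.35 0.04725117883628698
the job is handed in; nothing more can be done
None
```

The job is handed in after about 22 s of robot time, and every step went as asked, in the order asked.

- **Hasp:** I pushed it round from behind its tab. I measured it at about 1.67 rad in the scene picture, and it still stood straight out from the chest in the last pictures.
- **Lid:** I lifted it by the pull to about 1.74 rad and let go. It stayed open, leaning back, in every picture after that.
- **Baren:** I gripped it by the bridge and lowered it to the chest floor. It touched down at 48.3 mm against 48.4 mm expected, with about 5 N, and I then let go. The last top view shows it flat, bridge up, near the middle of the floor, with the arm clear of everything.
- **Tin and tape roll:** Comparing scene pictures from before and after shows both unmoved. The top-view difference at the tape roll was slightly above the noise of the background (7.2 against 5.2). I put this down to noise or lighting, because the scene view showed no change there.

No other check failed. The two cameras disagreed by about 3–8 mm on where the pull was, so I took a position between them for the grasp. The closed jaws measured 44 mm, which is the bar's length.

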